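# Seat the lens barrel in the three-pad mount

### The arm

A 6-joint arm with a two-finger parallel gripper is mounted at the origin on a cart in front of the work surface, level with it; the furniture and walls round the work are solid. World frame = base frame: x ahead of the robot, y to its left, z up, the work surface at z = 0. Lengths are in m, angles in degrees, forces in N, time in s.
With the tool pointing down it reaches from about 0.35 to 0.85 m from the base axis. Payload 8.1 kg.
Tool frame: the origin (TCP) lies between the finger pads; the fingertips stand 25 mm ahead of it and the grasp point (between the pads) lies 6 mm ahead of it; x points along the fingers, y is the direction in which the jaws open and shut, and the axes are right-handed (so a half turn about x gives the same grasp; the last joint's range is limited). The gripper opens to 85 mm and grips with 20 to 120 N. Pads are 22 mm wide; open, the fingers measure 114 mm over their backs; the gripper's body (76 mm by 85 mm) begins 54 mm behind the grasp point. The pads swing forward as they close: fully open they stand 13 mm farther back than shut.
Start: joints at [67.07, 7.471, 85.268, -0, 87.261, -4.893], TCP at [0.186, 0.571, 0.256] pointing down, gripper open.
Joint ranges: [-169.43, 169.43], [-51.17, 129.36], [1.28, 143.12], [-76.62, 256.62], [0, 156.53], [-152.29, 152.29]. Speed limits (degrees/s): [136.94, 136.94, 159.86, 180, 180, 180].

### API

Orientations are given as [roll, pitch, yaw] about the fixed x, y, z axes, in that order (R = Rz(yaw) Ry(pitch) Rx(roll)).
In Python, from cell import state, grab_frame, camera_model, hand_in gives the robot as it stands. The module is installed in compiled form; this text tells all that it offers.
- The arm moves only by the tool carry_out, never from a script. Its argument "deltas" is a list of rows, each an object with "offset": the shift along the tool's x, y, z in units of 25 mm (1.0 is 25 mm), a list of three; "twist": the turn, a rotation vector about the tool's x, y, z in units of 6 degrees (1.0 is 6 degrees), a list of three; "gripper": the gripper's target within -1 to 1 (fully open at 1, half-way at 0, shut at -1). In form: [{"offset": [dx, dy, dz], "twist": [ax, ay, az], "gripper": gripper}, ...]. A call has 1 to 12 rows; each row shifts and turns the commanded pose from where the row before left it, along the tool's axes as they then stand; what a row does not reach is not made up. A row lasts 1/8 s, in which the tool goes at most 62.5 mm and 10.7 degrees, less where a joint would pass 70% of its speed; a pose out of reach is approached as far as the arm can. A call is refused whole if a number of a shift passes 1 or a number of a turn 1, either way. A call with a gripper value outside its range is refused whole. The fingers move at their own pace and stop on an object; "grip_force" is the grip in N (left out, the last holds). Time passes only in rows, so rows that do not move let the fingers close. It gives the time, the measured TCP pose, the force and the opening at its end, in the units of the state.
- state(): the state, without advancing time (a new reading comes with each control period).
- grab_frame(name): name is "scene" or "top"; returns the picture (400x640x3 uint8, red, green, blue); there is no depth.
- camera_model(name): a dict with "fx", "fy", "cx", "cy" (pixels), "eye" and "attitude" of the camera in the world. Camera axes: x right, y down, z forward; pixel columns grow to the right and rows downward; lengths in m; the calibration is good to about 2 mm. A picture is of the moment at which its call begins. camera_model takes no time and is no camera call.
- hand_in(): hands the job in, once; it reports no verdict.
The state is a dict: "time": time; "joint_pos": joint angles; "qvel": joint speeds; "joint_efforts": joint torques, N m; "ee_pos": TCP position; "tool_rot": TCP orientation; "force": force on the tool from outside, world axes, zero at the start; "torque": the same for the moment, N m; "width": opening from 0.0 (shut) to 1.0 (fully open).
Only numpy, scipy, OpenCV 4.12 (cv2) and the standard library are available. Lean on these libraries where they do the work, as an engineer would, in place of code of your own. Each camera call takes 0.05 s, during which the arm holds its last target.

### The job

Pick up the flanged lens barrel and seat it in the inclined three-point mount: tuck its flange under the two fixed claws on the low side, then press the high side down, firmly but without forcing it, until the sprung catch snaps over the flange. The flange must lie fully home on all three pads so that it cannot rock; let go, and leave the gear wheel and the gear housing on the bench where they stand.

Things in the scene. Friction and masses are not known exactly. Their poses are not given: they have to be found in the camera images.
- lens_center (a point): The optic: a lens in a plain aluminium barrel, loose, upright on the bench. Its foot is a round flange, 76 mm diameter, 10 mm thick; above it a round barrel, 54 mm diameter, 42 mm tall, glass in its upper end. 52 mm tall in all, about 0.3 kg. Round, so yaw does not matter; grip it across the barrel. This point: on the axis, 26 mm above the underside; z along the axis to the glass.
- seat: Inclined seat of the fixed mount: a plate 140 x 116 mm sloping 20 degrees, low side roughly towards the robot. Origin: centre of the flange's place, in the plane of the pads' tops (3 mm above the plate, 48 mm above the bench); x up the slope, y across, z the outward normal. Seated, the lens's underside is at z = 0, its axis parallel to z and about 1 mm from the origin (to -x).
- claw_left (a point): The fixed hooked claw on the seat's low side, to the left: a post 12 mm wide, 148 degrees from the seat's +x; its flat inner face is 38.8 mm from the seat's centre. Its lip reaches in to 34 mm from the centre; lip from 14 to 19 mm above the pads. This point: middle of the lip's inner edge, on its underside.
- claw_right (a point): The same claw to the right, at -148 degrees from the seat's +x. Between the claws the seat's low edge is open. A flange tilted against the seat goes under both lips if the tilt is below about 24 degrees.
- pad_left: Brass pad, 8 mm diameter, on the seat at (-21, +21) mm; origin at the centre of its top.
- pad_right: Brass pad, 8 mm diameter, on the seat at (-21, -21) mm; origin at the centre of its top.
- pad_high: Brass pad, 8 mm diameter, on the seat at (+34, 0) mm, under the catch; origin at the centre of its top.
- catch (a joint): Sprung steel catch on the high side, 14 mm wide, sliding along the seat's x. 0 = fully in (rest), 0.012 = fully back; spring 2.4 N at rest plus 0.3 N per mm. A flange pressed down on its leaning face drives it back about 6.5 mm; it then snaps in over the flange and ends at about 1 mm (under 3). This takes up to about 22 N, pressed on the end of the barrel.
- catch_nose (a point): Tip of the catch's nose: at rest 31.5 mm up the slope from the seat's centre, 10.5 mm above the pads. Above the tip its face leans back, up to 37 mm from the centre at 22 mm above the pads. A flange tucked under the claws and let go rests on this face, tilted about 15 to 20 degrees against the seat, and waits to be pressed down. The guide behind is lower.
- wheel_center (a point): Bystander: a bronze gear wheel on its shaft, 79 mm diameter and 79 mm tall, loose; this point is on its axis, half-way up.
- housing_center (a point): Bystander: a dark grey cast gear housing, 60 x 91 x 84 mm, loose; this point is at its centre.

How it is judged (in metres and radians):
On the way, in this order (a step that is already met when the one before it is completed fails the run):
1. the lens barrel is lifted off the bench (height (world z) of lens_center above 0.05 m), for 0.2 s.
2. the lens barrel stands in the mount (distance between lens_center and seat below 0.045 m and z of lens_center in the frame of seat below 0.042 m), for 0.1 s.
At the end, for the whole second after the job is handed in: The lens barrel lies at rest in the mount, glass outward, its flange bearing on all three pads (over 0.1 N each), parallel to the seat within 1.7 degrees and within 1.5 mm of the pads' plane, with the sprung catch snapped over the flange and bearing on it (joint under 5.5 mm) (contact force between each of pad_left, pad_right, pad_high and lens above 0.1 N and contact force between catch and lens above 0.5 N and value of joint catch below 0.0055 m and angle between the z axis of lens_center and the z axis of seat, either way round below 0.03 rad and z of lens_center in the frame of seat between 0.0245 and 0.0275 m and distance between lens_center and seat below 0.029 m and linear speed of lens below 0.01 m/s and angular speed of lens below 0.1 rad/s); the robot touches nothing.
It fails at once if the lens barrel is forced: more than 80 N on one of the pads (contact force between any of pad_left, pad_right, pad_high and lens above 80 N).
It fails at once if the gear wheel or the housing is moved more than 3 cm (distance of any of wheel_center, housing_center from where it was at the start of the episode above 0.03 m).
It also fails if it takes over 58 s, if anything falls off the work surface, if the arm or the gripper's body presses on something with over 40 N, if the wrist force passes 120 N, or if a joint passes its speed limit or range.

## Working session

There is one attempt and no reset: what is moved stays moved. The work goes in short steps, Python scripts to look and compute and a tool call to move; the robot and the scene stay as the last step left them, time stands still between calls to the robot, and variables do not carry over. Pictures are saved under pics/ and viewed, and the job is handed in when it is done.

Besides the shell and the picture viewer there is one more tool, called as a command line: name --argument value ..., lists and objects as JSON in quotes. carry_out: Moves the arm, as the interface text tells. Its arguments: {"type":"object","properties":{"deltas":{"type":"array"},"grip_force":{"type":"number"}},"required":["deltas"]}

```bash
mkdir -p pics; ls
python3 - <<'E'
from cell import *
import cv2
print(state())
for n in("scene","top"):
    print(n,camera_model(n)); cv2.imwrite(f"pics/{n}0.png",grab_frame(n)[:,:,::-1])
E
```

```text
pics
{'time': 0.0, 'joint_pos': array([ 6.70689920e+01,  7.51565652e+00,  8.53313683e+01, -1.87487451e-04,
        8.72639500e+01, -4.89317181e+00]), 'qvel': array([ 0.04812509, -0.10304626, -0.039522  ,  0.03011819,  0.06784186,
        0.08354361]), 'joint_efforts': array([-8.32638452e-04, -5.69397891e+01, -5.00552201e+01, -4.41931425e-04,
        1.50749227e-02,  5.86022384e-05]), 'ee_pos': array([0.18555939, 0.57002464, 0.25521868]), 'tool_rot': array([ -94.79649244,   89.88902501, -112.83431951]), 'force': array([-0.43579269, -0.41779498, -0.78567177]), 'torque': array([-0.00062898,  0.00398739,  0.03356847]), 'width': 0.9995751357999426}
scene {'fx': 414.75850419793863, 'fy': 414.75850419793863, 'cx': 329.4384387263659, 'cy': 197.89750631862515, 'eye': array([ 0.35010213, -0.52842002,  0.57972557]), 'attitude': array([-126.13941039,    0.82970091,  -14.87620977])}
top {'fx': 491.65725434985507, 'fy': 491.65725434985507, 'cx': 316.6243310964439, 'cy': 202.76083695661177, 'eye': array([0.4371546 , 0.11821278, 1.28081123]), 'attitude': array([-176.02928351,    1.50018054,  -89.63154211])}
```

View pics/scene0.png

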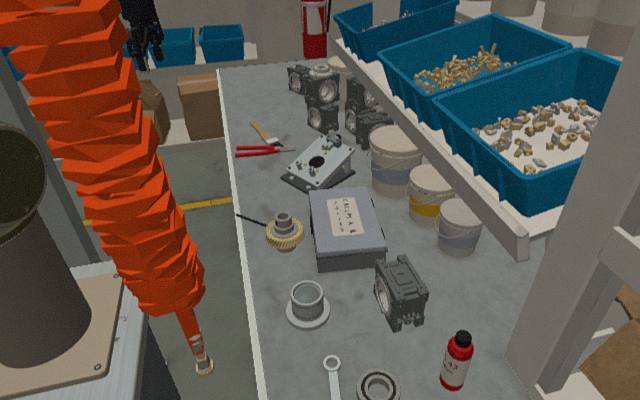

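View pics/top0.png

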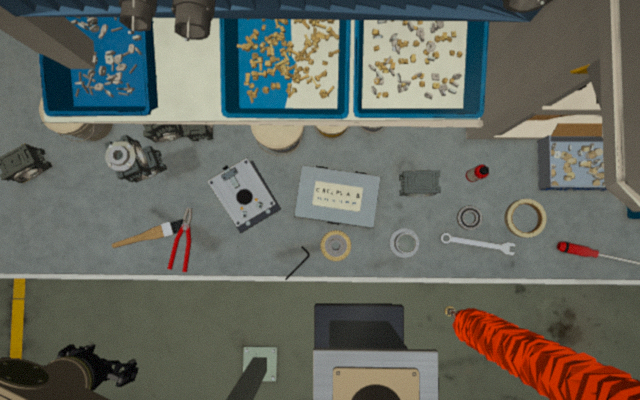

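```bash
cat > h.py <<'E'
import numpy as np, cv2
from scipy.spatial.transform import Rotation as R
from cell import *
def cam(n):
    m=camera_model(n); Rc=R.from_euler('xyz',m['attitude'],degrees=True).as_matrix()
    return m,Rc
def proj(n,P):
    m,Rc=cam(n); p=(np.atleast_2d(P)-m['eye'])@Rc
    return np.c_[m['fx']*p[:,0]/p[:,2]+m['cx'], m['fy']*p[:,1]/p[:,2]+m['cy']]
def ray(n,uv):
    m,Rc=cam(n); d=Rc@np.array([(uv[0]-m['cx'])/m['fx'],(uv[1]-m['cy'])/m['fy'],1]); return m['eye'],d
def onz(n,uv,z):
    e,d=ray(n,uv); return e+d*(z-e[2])/d[2]
E
python3 - <<'E'
from h import *
print(proj("top",[[0,0,0],[0.186,.571,.256],[.4,0,0],[.4,.3,0]]),proj("scene",[[.4,0,0],[.4,.3,0]]))
for n,uv in (("top",(405,242)),("top",(244,195)),("top",(336,246)),("top",(420,182)),("scene",(308,310)),("scene",(318,165))): print(n,uv,onz(n,uv,.04))
t=cv2.imread("pics/top0.png");s=cv2.imread("pics/scene0.png")
a=cv2.resize(t[150:240,195:295],None,fx=6,fy=6,interpolation=cv2.INTER_CUBIC)
b=cv2.resize(s[125:205,270:370],None,fx=7,fy=7,interpolation=cv2.INTER_CUBIC)
c=np.hstack([cv2.resize(t[217:267,380:430],None,fx=7,fy=7,interpolation=cv2.INTER_CUBIC),cv2.resize(s[270:340,270:350],(400,350),interpolation=cv2.INTER_CUBIC)])
cv2.imwrite("pics/a.png",a);cv2.imwrite("pics/b.png",b);cv2.imwrite("pics/c.png",c)
E
```

```text
[[375.47141021 410.38055908]
 [109.93363411 357.22284377]
 [375.18693299 251.58297474]
 [259.59240622 250.74839409]] [[286.61130707 284.81912687]
 [264.73099422 193.87907274]]
top (405, 242) [ 0.42559622 -0.07082445  0.04      ]
top (244, 195) [0.54203504 0.33615779 0.04      ]
top (336, 246) [0.41441913 0.10185935 0.04      ]
top (420, 182) [ 0.57683457 -0.1094219   0.04      ]
scene (308, 310) [ 0.42040959 -0.09866233  0.04      ]
scene (318, 165) [0.54054567 0.32935825 0.04      ]
```

View pics/a.png

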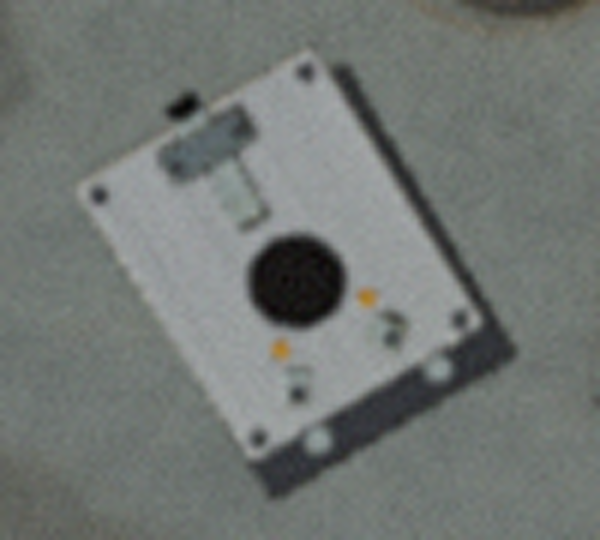

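View pics/b.png

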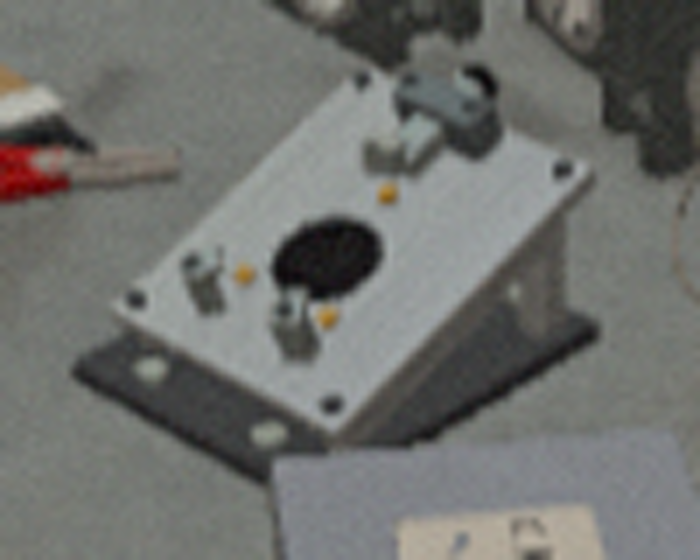

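View pics/c.png

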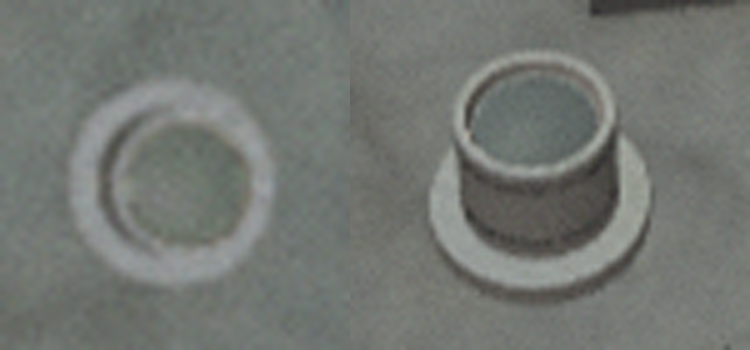

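```bash
cat > fit.py <<'E'
from h import *
from scipy.optimize import least_squares
def pa(u): return (np.array(u)+.5)/6-.5+[195,150]
def pb(u): return (np.array(u)+.5)/7-.5+[270,125]
pl,pr,ph=[-21,21,0],[-21,-21,0],[34,0,0]
obs=[("top",pa((280,349)),pl,3),("top",pa((367,297)),pr,3),
("scene",pb((244,274)),pl,3),("scene",pb((327,317)),pr,3),("scene",pb((388,193)),ph,3)]
C=[("top",pa((310,50)),1,-1),("top",pa((80,187)),1,1),("top",pa((252,461)),-1,1),("top",pa((485,322)),-1,-1),
("scene",pb((352,75)),1,1),("scene",pb((592,177)),1,-1),("scene",pb((115,308)),-1,1),("scene",pb((335,432)),-1,-1)]
def seatR(yaw,til=20): return (R.from_euler('z',yaw)*R.from_euler('y',-til,degrees=True)).as_matrix()
def res(p,cams,full=False):
    Rs=seatR(p[2]);o=np.array([p[0],p[1],.048]);r=[]
    for n,uv,q,w in obs:
        if n in cams: r.append((proj(n,o+Rs@(np.array(q)/1e3))[0]-uv)*w)
    for n,uv,a,b in C:
        if n in cams: r.append(proj(n,o+Rs@np.array([p[3]+a*.07,b*.058,-.003]))[0]-uv)
    return np.array(r) if full else np.ravel(r)
def resl(p):
    return 0
if __name__=="__main__":
    for cams in (("top",),("scene",),("top","scene")):
        s=least_squares(res,[.54,.335,-.5,0],args=(cams,),x_scale=[.01,.01,.1,.01])
        print(cams,s.x,np.degrees(s.x[2]));print(res(s.x,cams,True).round(1).tolist())
    # lens circles
    t=lambda u:(np.array(u)+.5)/7-.5+[380,217]
    sc=lambda u:(np.array([u[0]-350,u[1]])+.5)/5-.5+[270,270]
    th=np.linspace(0,2*np.pi,60)
    def ring(x,y,r,z): return np.c_[x+r*np.cos(th),y+r*np.sin(th),0*th+z]
    def bb(P): return np.r_[P.min(0),P.max(0)]
    m=[("top",.038,.010,np.r_[t((70,78)),t((273,286))]),("scene",.038,.010,np.r_[sc((429,130)),sc((652,290))]),
       ("scene",.027,.052,np.r_[sc((453,51)),sc((617,181))])]
    for k in ([0],[1,2],[0,1,2]):
        def f(p):
            r=[]
            for i in k:
                n,rad,z,o=m[i]; d=bb(proj(n,ring(p[0],p[1],rad,z)))-o
                if i==1: d=d[[0,2,3]]
                r.append(d)
            return np.concatenate(r)
        s=least_squares(f,[.42,-.08]);print(k,s.x,s.fun.round(1))
E
python3 fit.py
```

```text
('top',) [0.53750908 0.33434673 0.54298506 0.01145104] 31.11075243526946
[[0.4, -0.3], [-0.3, 0.3], [0.6, -0.8], [-1.2, 0.2], [0.1, 0.4], [0.2, 0.4]]
('scene',) [0.53719497 0.33577567 0.54659921 0.01075449] 31.317827917907838
[[0.2, -0.1], [0.3, -0.2], [-0.3, 0.3], [1.1, -1.2], [0.2, -1.1], [-1.4, 0.7], [-0.3, 0.8]]
('top', 'scene') [0.53721989 0.33483035 0.54651129 0.01118759] 31.312790659546643
[[-0.0, 0.0], [-0.9, 0.5], [0.5, 0.5], [0.6, 0.4], [-0.0, 0.9], [0.3, -0.6], [-1.4, 0.5], [0.1, 0.7], [0.1, 0.5], [1.3, -1.1], [0.4, -1.0], [-1.2, 0.8], [-0.1, 0.9]]
[0] [ 0.42390071 -0.07297696] [-0.4  0.   0.4 -0. ]
[1, 2] [ 0.42440742 -0.07247053] [ 0.   0.   0.1 -0.   0.3 -0.  -0.3]
[0, 1, 2] [ 0.42430579 -0.07263311] [-0.5 -0.2  0.2 -0.2 -0.  -0.   0.2 -0.1  0.4 -0.  -0.2]
```

```bash
cat > plan.py <<'E'
from h import *
from scipy.optimize import least_squares
def toolR(az,tilt):
    # az deg: horizontal dir of jaw-normal plane ; tilt: tool x = sin t e + cos t (-z); jaws tangential
    a,t=np.radians([az,tilt]); e=np.array([np.cos(a),np.sin(a),0]); 
    x=np.sin(t)*e-np.cos(t)*np.array([0,0,1]); y=np.array([-np.sin(a),np.cos(a),0])
    return x,y
def Rof(az,tilt,sgn):
    x,y=toolR(az,tilt); y=sgn*y; return np.c_[x,y,np.cross(x,y)]
def cur():
    s=state(); return s['ee_pos'],R.from_euler('xyz',s['tool_rot'],degrees=True).as_matrix()
def sim(p,Rm,off,tw,N):
    P=[p]
    for i in range(N):
        p=p+Rm@(np.array(off)*.025); Rm=Rm@R.from_rotvec(np.array(tw)*6,degrees=True).as_matrix(); P.append(p)
    return p,Rm,np.array(P)
def plan(goal,RG,N,start=None):
    p,Rm=start or cur()
    tw=R.from_matrix(Rm.T@RG).as_rotvec(degrees=True)/6/N
    s=least_squares(lambda o:(sim(p,Rm,o,tw,N)[0]-goal)*1e3,[0,0,0])
    off=s.x.round(3);tw=tw.round(3)
    e=sim(p,Rm,off,tw,N)
    print(N,"off",off.tolist(),"twist",tw.tolist(),"end",e[0].round(4),"mid",e[2][N//2].round(3)); return e[:2]
E
python3 - <<'E'
from plan import *
p,Rm=cur();print(Rm.round(3))
az=-9.7
for s in(1,-1):
  for N in (24,28,36): 
    e=plan(np.array([.4243,-.0726,.17]),Rof(az,0,s),N,(p,Rm))
E
```

```text
[[-0.001  0.31   0.951]
 [-0.002  0.951 -0.31 ]
 [-1.    -0.002 -0.   ]]
24 off [0.143, -0.943, 0.646] twist [-0.058, -0.0, 0.001] end [ 0.4242 -0.0723  0.1697] mid [0.293 0.245 0.213]
28 off [0.123, -0.809, 0.554] twist [-0.05, -0.0, 0.001] end [ 0.4248 -0.0726  0.1693] mid [0.293 0.244 0.213]
36 off [0.095, -0.629, 0.43] twist [-0.039, -0.0, 0.0] end [ 0.4245 -0.0721  0.1707] mid [0.293 0.245 0.213]
24 off [0.142, 0.875, 1.475] twist [1.192, 0.001, 0.0] end [ 0.4244 -0.0726  0.1701] mid [0.604 0.36  0.213]
28 off [0.122, 0.761, 1.258] twist [1.022, 0.001, 0.0] end [ 0.4239 -0.0726  0.1697] mid [0.604 0.36  0.212]
36 off [0.095, 0.604, 0.971] twist [0.795, 0.001, 0.0] end [ 0.424  -0.0723  0.1693] mid [0.604 0.36  0.212]
```

Run:
```python
from plan import *
print(proj("scene",[.186,.571,.2]))
for a,b in (((450,312),(205,365)),((465,320),(185,305)),):
    e1,d1=ray("top",a);e2,d2=ray("scene",b)
    A=np.c_[d1,-d2];k=np.linalg.lstsq(A,e2-e1,rcond=None)[0];print(e1+d1*k[0],e2+d2*k[1])
```

```text
[[157.77687386  83.52966465]]
[ 0.25786379 -0.17377955  0.06864464] [ 0.26220557 -0.17366871  0.06797575]
[ 0.25971006 -0.1755117   0.19437249] [ 0.26278123 -0.17534858  0.19382679]
```

carry_out --deltas '[{"offset": [0, -0.8, 0.55], "twist": [-0.05, 0, 0], "gripper": 1}, {"offset": [0, -0.8, 0.55], "twist": [-0.05, 0, 0], "gripper": 1}, {"offset": [0, -0.8, 0.55], "twist": [-0.05, 0, 0], "gripper": 1}, {"offset": [0, -0.8, 0.55], "twist": [-0.05, 0, 0], "gripper": 1}]'

```text
time: 0.6
ee_pos: [0.214, 0.4767, 0.2558]
tool_rot: [-102.3, 89.9, -119.1]
force: [1.1, 0.1, 0.2]
width: 1.002
```

Run:
```python
from plan import *
plan(np.array([.4243,-.0726,.16]),Rof(-9.7,0,1),24)
```

```text
24 off [0.16, -0.81, 0.554] twist [-0.049, -0.0, 0.0] end [ 0.4242 -0.073   0.1601] mid [0.311 0.199 0.208]
```

carry_out --deltas '[{"offset": [0.1, -0.81, 0.554], "twist": [-0.049, 0, 0], "gripper": 1}, {"offset": [0.1, -0.81, 0.554], "twist": [-0.049, 0, 0], "gripper": 1}, {"offset": [0.1, -0.81, 0.554], "twist": [-0.049, 0, 0], "gripper": 1}, {"offset": [0.1, -0.81, 0.554], "twist": [-0.049, 0, 0], "gripper": 1}, {"offset": [0.1, -0.81, 0.554], "twist": [-0.049, 0, 0], "gripper": 1}, {"offset": [0.1, -0.81, 0.554], "twist": [-0.049, 0, 0], "gripper": 1}, {"offset": [0.1, -0.81, 0.554], "twist": [-0.049, 0, 0], "gripper": 1}, {"offset": [0.1, -0.81, 0.554], "twist": [-0.049, 0, 0], "gripper": 1}, {"offset": [0.1, -0.81, 0.554], "twist": [-0.049, 0, 0], "gripper": 1}, {"offset": [0.1, -0.81, 0.554], "twist": [-0.049, 0, 0], "gripper": 1}, {"offset": [0.1, -0.81, 0.554], "twist": [-0.049, 0, 0], "gripper": 1}, {"offset": [0.1, -0.81, 0.554], "twist": [-0.049, 0, 0], "gripper": 1}]'

```text
time: 2.1
ee_pos: [0.3106, 0.1988, 0.2259]
tool_rot: [-143.7, 90.0, -156.9]
force: [0.1, -0.1, 1.0]
width: 1.003
```

carry_out --deltas '[{"offset": [0.1, -0.81, 0.554], "twist": [-0.049, 0, 0], "gripper": 1}, {"offset": [0.1, -0.81, 0.554], "twist": [-0.049, 0, 0], "gripper": 1}, {"offset": [0.1, -0.81, 0.554], "twist": [-0.049, 0, 0], "gripper": 1}, {"offset": [0.1, -0.81, 0.554], "twist": [-0.049, 0, 0], "gripper": 1}, {"offset": [0.1, -0.81, 0.554], "twist": [-0.049, 0, 0], "gripper": 1}, {"offset": [0.1, -0.81, 0.554], "twist": [-0.049, 0, 0], "gripper": 1}, {"offset": [0.1, -0.81, 0.554], "twist": [-0.049, 0, 0], "gripper": 1}, {"offset": [0.1, -0.81, 0.554], "twist": [-0.049, 0, 0], "gripper": 1}, {"offset": [0.1, -0.81, 0.554], "twist": [-0.049, 0, 0], "gripper": 1}, {"offset": [0.1, -0.81, 0.554], "twist": [-0.049, 0, 0], "gripper": 1}, {"offset": [0.1, -0.81, 0.554], "twist": [-0.049, 0, 0], "gripper": 1}, {"offset": [0, 0, 0], "twist": [0, 0, 0], "gripper": 1}]'

```text
time: 3.6
ee_pos: [0.4138, -0.0506, 0.1982]
tool_rot: [-173.9, 89.9, 175.9]
force: [-0.2, 1.3, 0.3]
width: 1.002
```

Run:
```python
from plan import *
s=state();print(s['time'],s['ee_pos'],s['joint_pos'],s['width']);p,Rm=cur();print(Rm.round(3))
plan(np.array([.4243,-.0726,.041]),Rof(-9.7,0,1),8)
cv2.imwrite("pics/s1.png",grab_frame("scene")[:,:,::-1])
```

```text
3.6 [ 0.4138412  -0.05061882  0.19821279] [-1.40173499e+01 -2.03116966e+01  1.17063590e+02 -1.23382346e-02
  8.33183027e+01 -9.38252848e+01] 1.001570965077104
[[-0.001  0.177  0.984]
 [ 0.     0.984 -0.177]
 [-1.    -0.    -0.001]]
8 off [0.786, -0.099, 0.071] twist [-0.01, -0.001, 0.0] end [ 0.4243 -0.0726  0.041 ] mid [ 0.419 -0.062  0.12 ]
```

View pics/s1.png

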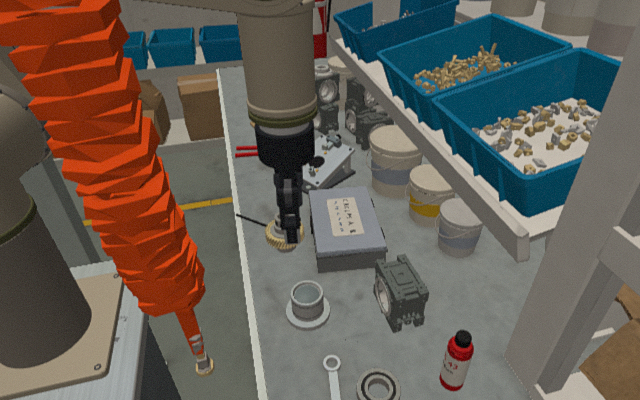

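Run:
```python
from plan import *
p,Rm=cur()
for y in(-.05,.05): print(proj("scene",p+Rm@[.015,y,0]))
im=cv2.imread("pics/s1.png");cv2.imwrite("pics/s1c.png",cv2.resize(im[150:260,230:350],None,fx=5,fy=5))
```

```text
[[292.53627537 246.30699214]]
[[291.88082315 203.59170899]]
```

View pics/s1c.png

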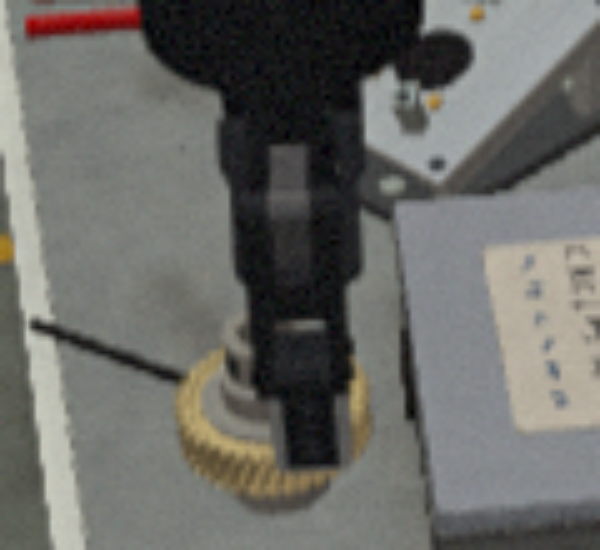

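carry_out --deltas '[{"offset": [0, -0.4, 0.285], "twist": [-0.04, 0, 0], "gripper": 1}, {"offset": [0, -0.4, 0.285], "twist": [-0.04, 0, 0], "gripper": 1}, {"offset": [0.9, 0, 0], "twist": [0, 0, 0], "gripper": 1}, {"offset": [0.9, 0, 0], "twist": [0, 0, 0], "gripper": 1}, {"offset": [0.9, 0, 0], "twist": [0, 0, 0], "gripper": 1}, {"offset": [0.6, 0, 0], "twist": [0, 0, 0], "gripper": 1}, {"offset": [0, 0, 0], "twist": [0, 0, 0], "gripper": 1}]'

```text
time: 4.53
ee_pos: [0.4238, -0.0717, 0.1153]
tool_rot: [174.3, 89.9, 164.7]
force: [0.2, -0.0, 0.4]
width: 1.0
```

Run:
```python
from plan import *
plan(np.array([.4243,-.0726,.041]),Rof(-9.7,0,1),4)
cv2.imwrite("pics/s2.png",cv2.resize(grab_frame("scene")[200:350,230:380,::-1],None,fx=4,fy=4))
```

```text
4 off [0.743, -0.008, 0.008] twist [0.005, -0.006, -0.001] end [ 0.4244 -0.0726  0.041 ] mid [ 0.424 -0.072  0.078]
```

View pics/s2.png

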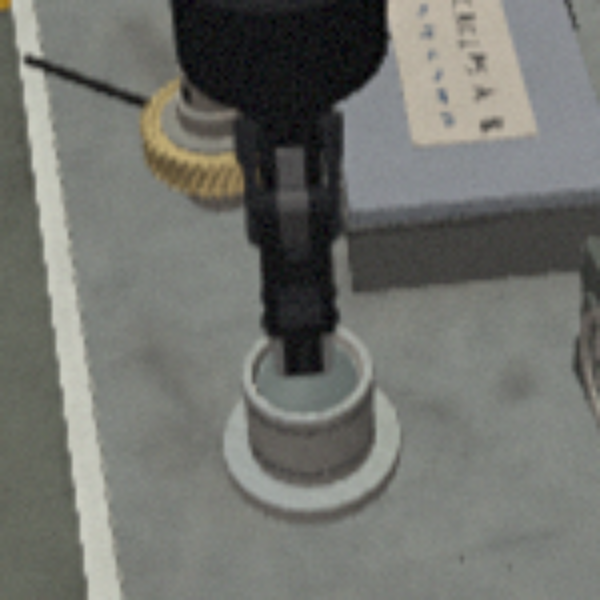

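carry_out --deltas '[{"offset": [0.74, -0.008, 0.008], "twist": [0, 0, 0], "gripper": 1}, {"offset": [0.74, -0.008, 0.008], "twist": [0, 0, 0], "gripper": 1}, {"offset": [0.74, -0.008, 0.008], "twist": [0, 0, 0], "gripper": 1}, {"offset": [0.74, -0.008, 0.008], "twist": [0, 0, 0], "gripper": 1}, {"offset": [0, 0, 0], "twist": [0, 0, 0], "gripper": 1}]'

```text
time: 5.2
ee_pos: [0.4249, -0.0727, 0.0421]
tool_rot: [173.0, 89.9, 163.4]
force: [0.4, 0.3, 0.6]
width: 1.002
```

carry_out --deltas '[{"offset": [0, 0, 0], "twist": [0, 0, 0], "gripper": -1}, {"offset": [0, 0, 0], "twist": [0, 0, 0], "gripper": -1}, {"offset": [0, 0, 0], "twist": [0, 0, 0], "gripper": -1}, {"offset": [0, 0, 0], "twist": [0, 0, 0], "gripper": -1}, {"offset": [0, 0, 0], "twist": [0, 0, 0], "gripper": -1}, {"offset": [0, 0, 0], "twist": [0, 0, 0], "gripper": -1}]' --grip_force 50

```text
time: 5.95
ee_pos: [0.4264, -0.0731, 0.0439]
tool_rot: [-9.2, 89.9, -18.8]
force: [-1.5, 0.3, 5.0]
width: 0.616
```

Run:
```python
from plan import *
s=state();print(s['force'],s['torque'],s['width'],s['ee_pos'])
cv2.imwrite("pics/s3.png",cv2.resize(grab_frame("scene")[200:350,230:380,::-1],None,fx=4,fy=4))
```

```text
[-1.54980656  0.34480467  5.02021268] [0.09483173 0.22125501 0.01727147] 0.6163384647051977 [ 0.4263993  -0.07311083  0.04390449]
```

View pics/s3.png

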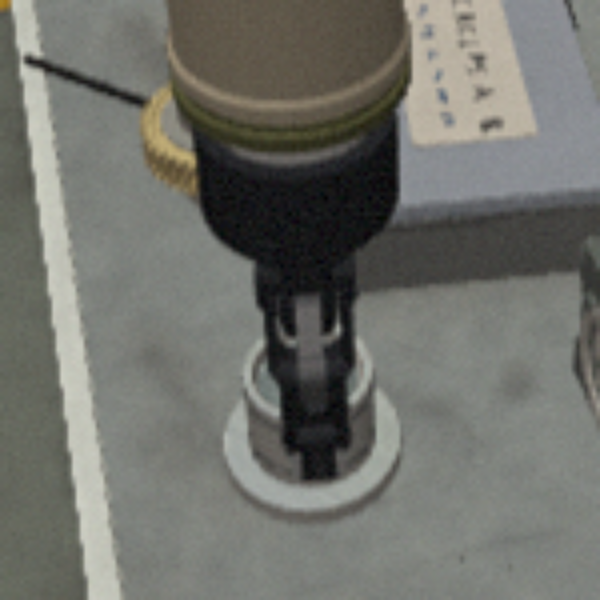

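carry_out --deltas '[{"offset": [-0.3, 0, 0], "twist": [0, 0, 0], "gripper": -1}, {"offset": [-0.6, 0, 0], "twist": [0, 0, 0], "gripper": -1}, {"offset": [-0.8, 0, 0], "twist": [0, 0, 0], "gripper": -1}, {"offset": [-0.8, 0, 0], "twist": [0, 0, 0], "gripper": -1}, {"offset": [-0.8, 0, 0], "twist": [0, 0, 0], "gripper": -1}, {"offset": [-0.8, 0, 0], "twist": [0, 0, 0], "gripper": -1}, {"offset": [-0.8, 0, 0], "twist": [0, 0, 0], "gripper": -1}, {"offset": [-0.8, 0, 0], "twist": [0, 0, 0], "gripper": -1}, {"offset": [0, 0, 0], "twist": [0, 0, 0], "gripper": -1}]'

```text
time: 7.12
ee_pos: [0.4264, -0.0731, 0.1873]
tool_rot: [-7.1, 89.7, -16.7]
force: [0.2, 0.5, -3.1]
width: 0.616
```

Run:
```python
from plan import *
s=state();print(s['force'],s['torque'],s['width'],s['ee_pos']);print(cur()[1].round(4))
g=grab_frame("scene")[:,:,::-1]
uv=proj("scene",s['ee_pos'])[0].astype(int);print(uv)
x,y=uv-[60,40];print(x,y)
cv2.imwrite("pics/s4.png",cv2.resize(g[y:y+100,x:x+120],None,fx=6,fy=6,interpolation=cv2.INTER_CUBIC))
```

```text
[ 0.16057946  0.48038536 -3.06822912] [-0.01183086 -0.01410218  0.01582451] 0.6160031419932254 [ 0.42644511 -0.07309275  0.1873435 ]
[[ 4.300e-03  1.667e-01  9.860e-01]
 [-1.300e-03  9.860e-01 -1.666e-01]
 [-1.000e+00 -6.000e-04  4.400e-03]]
[303 229]
243 189
```

View pics/s4.png

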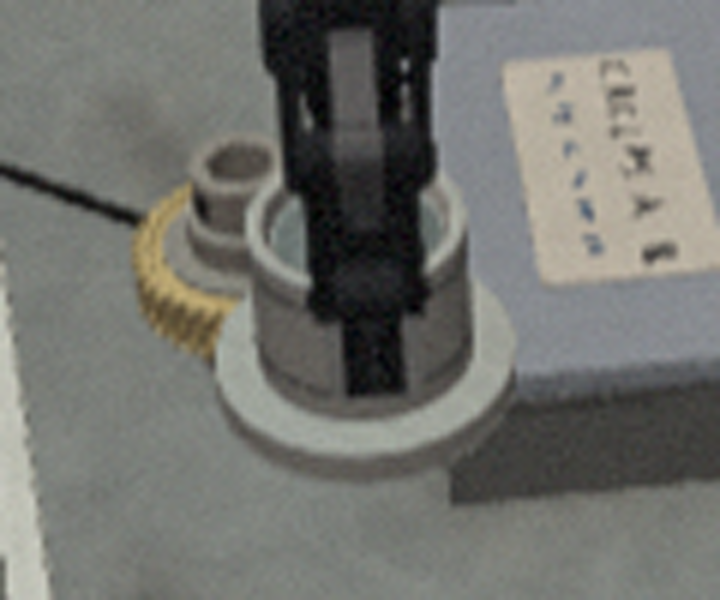

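Run:
```python
from plan import *
p,Rm=cur()
c=lambda u,o:(u+.5)/6-.5+o
th=np.linspace(0,2*np.pi,120)
fl_l,fl_r,ba_l,ba_r,fl_b=c(214,243),c(517,243),c(245,243),c(471,243),c(481,189)
# flange sides seen on top ring, z=10 ; bottom on underside ring
def ring(o,r,z): return proj("scene",o+np.c_[r*np.cos(th),r*np.sin(th),0*th+z])
def f(q):
    o=np.array([q[0],p[1],q[1]]) # underside centre
    a=ring(o,.038,.01);b=ring(o,.038,0);t=ring(o,.027,.052)
    return [a[:,0].min()-fl_l,a[:,0].max()-fl_r,t[:,0].min()-ba_l,t[:,0].max()-ba_r,b[:,1].max()-fl_b]
s=least_squares(f,[p[0],p[2]-.04]);print(s.x,s.fun,p)
```

```text
[0.42483044 0.14638926] [-0.05151485  0.28734531 -0.0795549  -0.14006727  0.01454714] [ 0.4256802  -0.07286916  0.18582669]
```

```bash
cat > seat.py <<'E'
from plan import *
O=np.array([.5372,.3348,.048]);AZ=31.3
Rs=(R.from_euler('z',AZ,degrees=True)*R.from_euler('y',-20,degrees=True)).as_matrix()
L=.0394;DZ=.0009
def tcp(ux,uz,th,uy=0):
    "mm, deg -> TCP pos and R"
    RG=Rof(AZ,20+th,1)
    U=O+Rs@(np.array([ux,uy,uz])/1e3)
    return U-RG[:,0]*L+RG[:,2]*DZ, RG
def where():
    p,Rm=cur(); U=p+Rm[:,0]*L-Rm[:,2]*DZ
    u=Rs.T@(U-O)*1e3; a=-Rs.T@Rm[:,0]; return u.round(2),"tilt",np.degrees(np.arctan2(-a[0],a[2])).round(2),"side",np.degrees(np.arcsin(a[1])).round(2)
E
python3 - <<'E'
from seat import *
g=tcp(10,70,20);print(g[0])
plan(*g,24); print(where())
E
```

```text
[0.50372155 0.31444479 0.14795934]
24 off [0.168, 0.62, 0.206] twist [-0.272, -0.265, 0.099] end [0.5035 0.3145 0.1479] mid [0.495 0.113 0.153]
(array([-255.48, -289.87,  197.73]), 'tilt', np.float64(-19.92), 'side', np.float64(0.09))
```

Run:
```python
from seat import *
plan(*tcp(10,110,20),24)
```

```text
24 off [0.1, 0.617, 0.207] twist [-0.272, -0.265, 0.099] end [0.4922 0.3076 0.1857] mid [0.492 0.112 0.173]
```

carry_out --deltas '[{"offset": [0.1, 0.617, 0.207], "twist": [-0.272, -0.265, 0.099], "gripper": -1}, {"offset": [0.1, 0.617, 0.207], "twist": [-0.272, -0.265, 0.099], "gripper": -1}, {"offset": [0.1, 0.617, 0.207], "twist": [-0.272, -0.265, 0.099], "gripper": -1}, {"offset": [0.1, 0.617, 0.207], "twist": [-0.272, -0.265, 0.099], "gripper": -1}, {"offset": [0.1, 0.617, 0.207], "twist": [-0.272, -0.265, 0.099], "gripper": -1}, {"offset": [0.1, 0.617, 0.207], "twist": [-0.272, -0.265, 0.099], "gripper": -1}, {"offset": [0.1, 0.617, 0.207], "twist": [-0.272, -0.265, 0.099], "gripper": -1}, {"offset": [0.1, 0.617, 0.207], "twist": [-0.272, -0.265, 0.099], "gripper": -1}, {"offset": [0.1, 0.617, 0.207], "twist": [-0.272, -0.265, 0.099], "gripper": -1}, {"offset": [0.1, 0.617, 0.207], "twist": [-0.272, -0.265, 0.099], "gripper": -1}, {"offset": [0.1, 0.617, 0.207], "twist": [-0.272, -0.265, 0.099], "gripper": -1}, {"offset": [0.1, 0.617, 0.207], "twist": [-0.272, -0.265, 0.099], "gripper": -1}]'

```text
time: 8.68
ee_pos: [0.4918, 0.1127, 0.1723]
tool_rot: [10.5, 69.6, 20.8]
force: [0.7, -0.6, -4.2]
width: 0.618
```

carry_out --deltas '[{"offset": [0.1, 0.617, 0.207], "twist": [-0.272, -0.265, 0.099], "gripper": -1}, {"offset": [0.1, 0.617, 0.207], "twist": [-0.272, -0.265, 0.099], "gripper": -1}, {"offset": [0.1, 0.617, 0.207], "twist": [-0.272, -0.265, 0.099], "gripper": -1}, {"offset": [0.1, 0.617, 0.207], "twist": [-0.272, -0.265, 0.099], "gripper": -1}, {"offset": [0.1, 0.617, 0.207], "twist": [-0.272, -0.265, 0.099], "gripper": -1}, {"offset": [0.1, 0.617, 0.207], "twist": [-0.272, -0.265, 0.099], "gripper": -1}, {"offset": [0.1, 0.617, 0.207], "twist": [-0.272, -0.265, 0.099], "gripper": -1}, {"offset": [0.1, 0.617, 0.207], "twist": [-0.272, -0.265, 0.099], "gripper": -1}, {"offset": [0.1, 0.617, 0.207], "twist": [-0.272, -0.265, 0.099], "gripper": -1}, {"offset": [0.1, 0.617, 0.207], "twist": [-0.272, -0.265, 0.099], "gripper": -1}, {"offset": [0.1, 0.617, 0.207], "twist": [-0.272, -0.265, 0.099], "gripper": -1}, {"offset": [0.1, 0.617, 0.207], "twist": [-0.272, -0.265, 0.099], "gripper": -1}]'

```text
time: 10.18
ee_pos: [0.4914, 0.3088, 0.1848]
tool_rot: [0.0, 50.0, 31.4]
force: [0.1, -1.3, -3.7]
width: 0.618
```

carry_out --deltas '[{"offset": [0, 0, 0], "twist": [0, 0, 0], "gripper": -1}, {"offset": [0, 0, 0], "twist": [0, 0, 0], "gripper": -1}]'

```text
time: 10.42
ee_pos: [0.4916, 0.3078, 0.1847]
tool_rot: [0.0, 50.1, 31.3]
force: [0.4, -0.3, -4.1]
width: 0.616
```

Run:
```python
from seat import *
print(where(),state()['joint_pos'].round(1))
plan(*tcp(10,40,20),5)
for n in("scene","top"):
    cv2.imwrite(f"pics/{n}5.png",grab_frame(n)[:,:,::-1])
```

```text
(array([  9.54,   0.61, 109.23]), 'tilt', np.float64(19.89), 'side', np.float64(-0.02)) [  24.3  -25.5  130.8    7.8   35.2 -101.7]
5 off [0.522, -0.005, -0.186] twist [-0.001, -0.004, -0.001] end [0.5125 0.3198 0.1198] mid [0.5   0.313 0.159]
```

View pics/scene5.png

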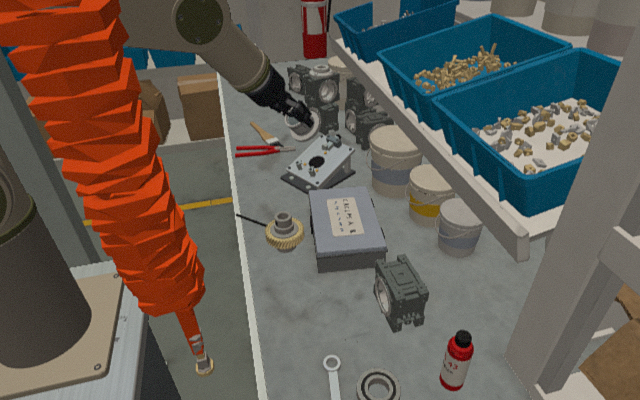

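carry_out --deltas '[{"offset": [0.522, -0.005, -0.186], "twist": [0, 0, 0], "gripper": -1}, {"offset": [0.522, -0.005, -0.186], "twist": [0, 0, 0], "gripper": -1}, {"offset": [0.522, -0.005, -0.186], "twist": [0, 0, 0], "gripper": -1}, {"offset": [0.522, -0.005, -0.186], "twist": [0, 0, 0], "gripper": -1}, {"offset": [0.522, -0.005, -0.186], "twist": [0, 0, 0], "gripper": -1}, {"offset": [0, 0, 0], "twist": [0, 0, 0], "gripper": -1}, {"offset": [0, 0, 0], "twist": [0, 0, 0], "gripper": -1}]'

```text
time: 11.4
ee_pos: [0.5129, 0.3195, 0.1204]
tool_rot: [0.1, 50.1, 31.3]
force: [0.3, 0.0, -2.9]
width: 0.618
```

Run:
```python
from seat import *
print(where(),state()['force'])
g=grab_frame("scene")[:,:,::-1];np.save("g6.npy",g)
plan(*tcp(10,14,20),4)
# overlay predicted lens outline
big=cv2.resize(g[95:205,260:380],None,fx=6,fy=6,interpolation=cv2.INTER_CUBIC)
cv2.imwrite("pics/s6.png",big)
p,Rm=cur();th=np.linspace(0,2*np.pi,90)
for r,z in((.038,0),(.038,.01),(.027,.052)):
    C=p+Rm[:,0]*(L-z)-Rm[:,2]*DZ
    q=proj("scene",C+np.outer(r*np.cos(th),Rm[:,1])+np.outer(r*np.sin(th),Rm[:,2]))
    cv2.polylines(big,[(((q-[260,95])+.5)*6-.5).astype(int)],True,(0,0,255),1)
cv2.imwrite("pics/s6o.png",big)
```

```text
(array([10.36, -0.46, 40.46]), 'tilt', np.float64(19.93), 'side', np.float64(0.01)) [ 0.25312282  0.01763175 -2.92499452]
4 off [0.249, 0.004, -0.098] twist [-0.002, -0.001, 0.0] end [0.5201 0.3244 0.0953] mid [0.517 0.322 0.108]
```

View pics/s6.png

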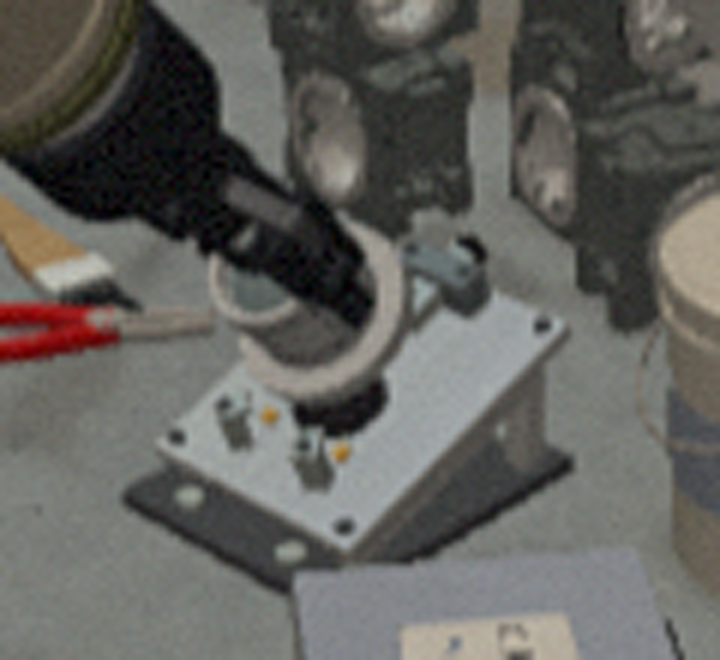

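View pics/s6o.png

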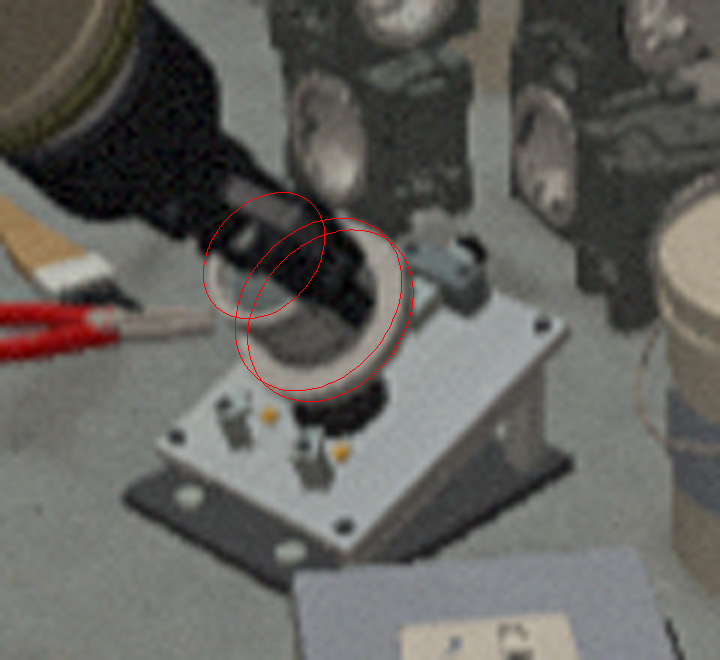

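carry_out --deltas '[{"offset": [0.25, 0.004, -0.1], "twist": [0, 0, 0], "gripper": -1}, {"offset": [0.25, 0.004, -0.1], "twist": [0, 0, 0], "gripper": -1}, {"offset": [0.25, 0.004, -0.1], "twist": [0, 0, 0], "gripper": -1}, {"offset": [0.25, 0.004, -0.1], "twist": [0, 0, 0], "gripper": -1}, {"offset": [0, 0, 0], "twist": [0, 0, 0], "gripper": -1}, {"offset": [0, 0, 0], "twist": [0, 0, 0], "gripper": -1}]'

```text
time: 12.2
ee_pos: [0.5214, 0.3253, 0.0967]
tool_rot: [0.0, 49.8, 31.3]
force: [-4.9, -2.5, 8.3]
width: 0.615
```

```bash
cat > ov.py <<'E'
from seat import *
import sys
def ov(tag,lens=True,extra=()):
  for n,(x0,y0,w,h) in {"scene":(260,95,120,100),"top":(195,150,100,90)}.items():
    g=grab_frame(n)[:,:,::-1]
    big=cv2.resize(g[y0:y0+h,x0:x0+w],None,fx=6,fy=6,interpolation=cv2.INTER_CUBIC)
    if lens:
      p,Rm=cur();th=np.linspace(0,2*np.pi,90)
      for r,z in((.038,0),(.038,.01),(.027,.052)):
        C=p+Rm[:,0]*(L-z)-Rm[:,2]*DZ
        q=proj(n,C+np.outer(r*np.cos(th),Rm[:,1])+np.outer(r*np.sin(th),Rm[:,2]))
        cv2.polylines(big,[(((q-[x0,y0])+.5)*6-.5).astype(int)],True,(0,0,255),1)
    cv2.imwrite(f"pics/{tag}_{n}.png",big)
E
python3 - <<'E'
from ov import *
print(where(),state()['force'])
plan(*tcp(10,12.5,20),1)
ov("d7",False)
E
```

```text
(array([12.1 ,  0.13, 14.79]), 'tilt', np.float64(20.19), 'side', np.float64(0.01)) [-4.90771837 -2.47707859  8.33821253]
1 off [0.057, -0.006, -0.105] twist [-0.003, 0.032, 0.002] end [0.5205 0.3247 0.0939] mid [0.521 0.325 0.097]
```

View pics/d7_scene.png

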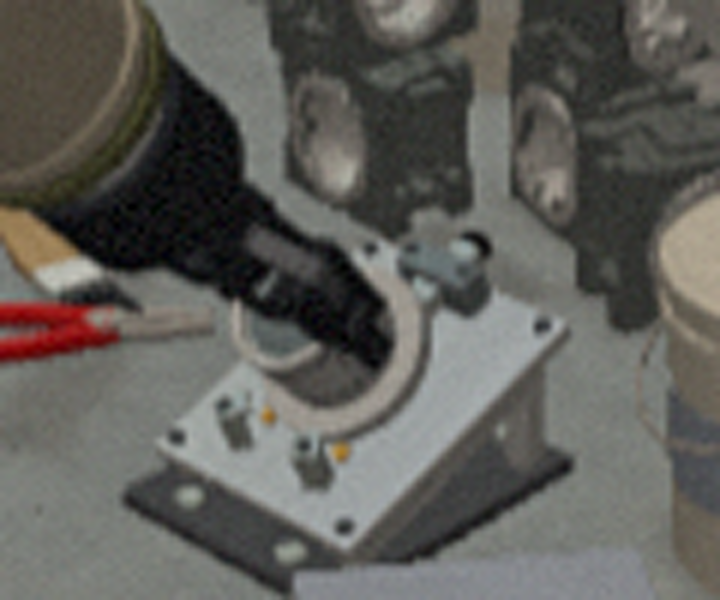

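View pics/d7_top.png

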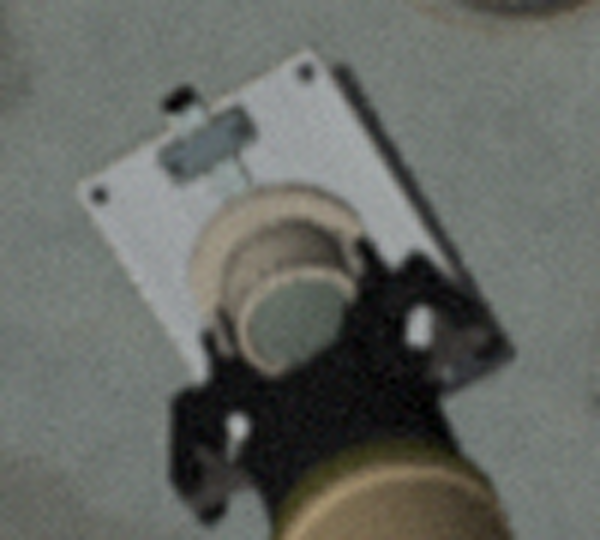

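carry_out --deltas '[{"offset": [-0.02, 0, -0.056], "twist": [0, 0, 0], "gripper": -1}, {"offset": [-0.015, 0, -0.058], "twist": [0, 0, 0], "gripper": -1}, {"offset": [-0.01, 0, -0.06], "twist": [0, 0, 0], "gripper": -1}, {"offset": [0, 0, 0], "twist": [0, 0, 0], "gripper": -1}]'

```text
time: 12.8
ee_pos: [0.5192, 0.3236, 0.0962]
tool_rot: [-0.0, 49.6, 31.2]
force: [5.3, 4.6, 2.4]
width: 0.617
```

Run:
```python
from ov import *
print(where(),state()['force'],Rs.T@(state()['force']+[0,0,3]))
plan(*tcp(1,13,20),3)
```

```text
(array([ 9.44, -0.22, 15.25]), 'tilt', np.float64(20.38), 'side', np.float64(0.05)) [5.27897255 4.58010031 2.42397945] [8.32969985 1.17098002 2.74031557]
3 off [-0.011, 0.002, -0.112] twist [-0.002, 0.021, 0.003] end [0.5132 0.3202 0.0914] mid [0.517 0.322 0.095]
```

Run:
```python
from ov import *
ov("d8",False);ov("d8o",True)
a=cv2.imread("pics/d8_scene.png");b=cv2.imread("pics/d8o_scene.png")
cv2.imwrite("pics/d8.png",np.hstack([a[60:500,100:500],b[60:500,100:500]]))
```

```text
(no output)
```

View pics/d8.png

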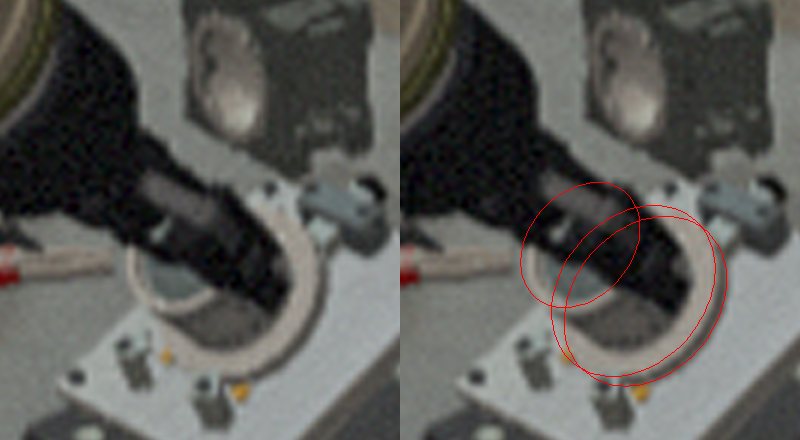

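View pics/d8o_top.png

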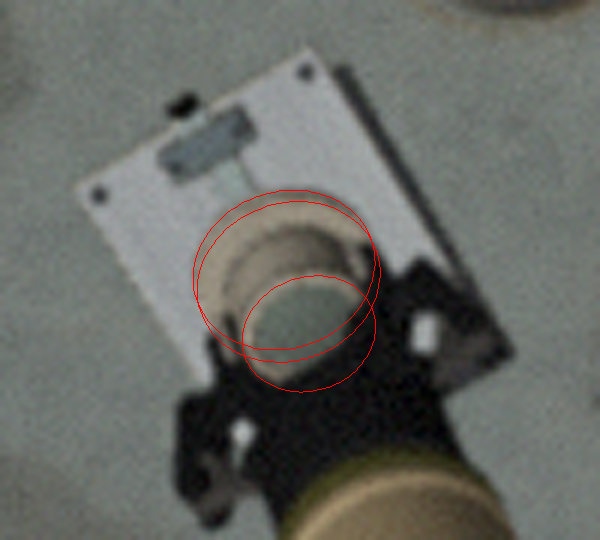

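Run:
```python
from h import *
g=grab_frame("scene")[:,:,::-1];t=grab_frame("top")[:,:,::-1]
a=cv2.resize(g[120:170,290:350],(780,650),interpolation=cv2.INTER_CUBIC)[:600]  # 13x
b=cv2.resize(t[175:220,222:272],(650,585),interpolation=cv2.INTER_CUBIC)
for im in(a,b):
    im[:]=np.clip(im.astype(float)*1.3,0,255)
    for k in range(0,im.shape[1],100): cv2.line(im,(k,0),(k,8),(0,255,0),1)
    for k in range(0,im.shape[0],100): cv2.line(im,(0,k),(8,k),(0,255,0),1)
cv2.imwrite("pics/e_s.png",a[:, :]);cv2.imwrite("pics/e_t.png",b)
```

```text
(no output)
```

View pics/e_s.png

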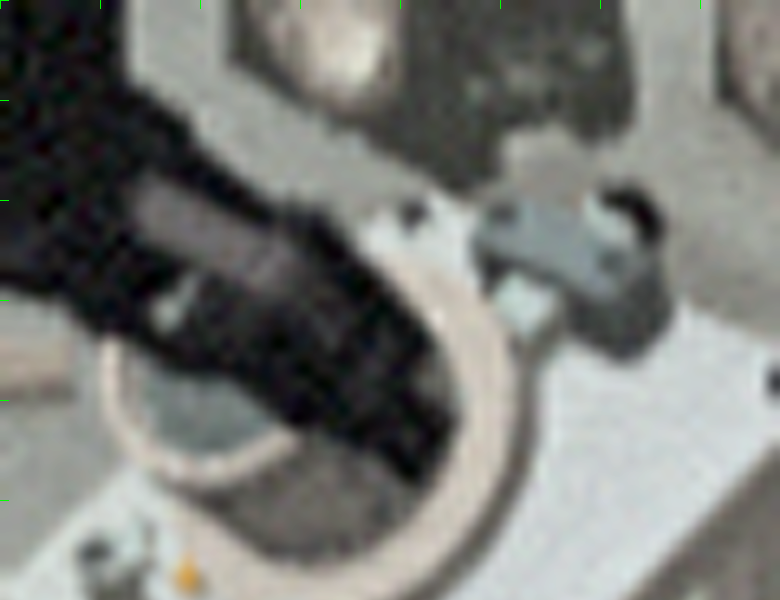

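View pics/e_t.png

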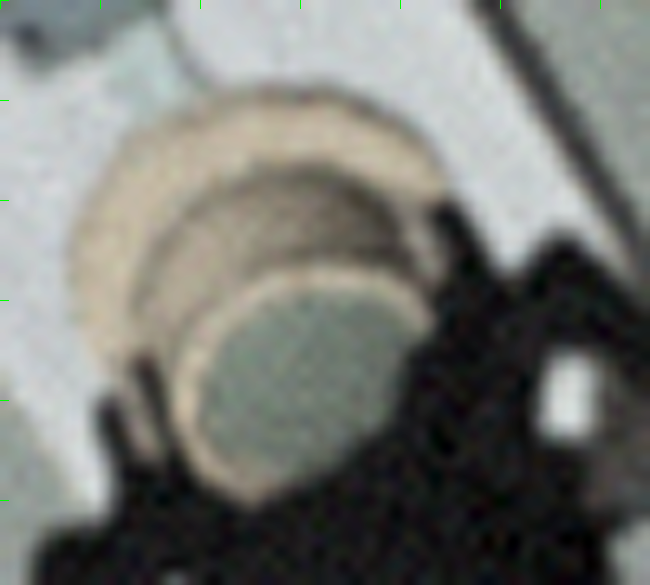

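```bash
cat > lensfit.py <<'E'
from seat import *
def fitlens(data,x0,prior=None):
    th=np.linspace(0,2*np.pi,720)
    def pose(q): # ux uy uz mm, tilt, side deg in seat frame
        a=R.from_euler('yx',[-q[3],q[4]],degrees=True).as_matrix()
        return O+Rs@(np.array(q[:3])/1e3), Rs@a
    def f(q):
        U,A=pose(q);r=[]
        for n,rad,z,pts in data:
            C=proj(n,U+A@np.array([0,0,z])+np.outer(rad*np.cos(th),A[:,0])+np.outer(rad*np.sin(th),A[:,1]))
            d=np.linalg.norm(pts[:,None]-C[None],axis=2);r.append(d.min(1))
        if prior: r.append((np.array(q)-prior[0])/prior[1]*.5)
        return np.concatenate(r)
    s=least_squares(f,x0,diff_step=1e-4,x_scale=[1,1,1,1,1],loss='soft_l1',f_scale=.5)
    print(s.x.round(2),f(s.x).round(1));return s.x
E
python3 - <<'E'
from lensfit import *
S=lambda l:(np.array(l)+.5)/13-.5+[290,120]
T=lambda l:(np.array(l)+.5)/13-.5+[222,175]
fs=S([(440,275),(490,325),(515,390),(508,450),(475,520),(425,575),(395,598)])
bs=S([(104,345),(103,390),(120,440),(155,475),(200,487),(250,470),(295,442)])
ft=T([(300,95),(72,260),(80,320),(95,200),(130,140),(200,105),(380,110),(430,160)])
bt=T([(180,370),(180,420),(200,460),(250,505),(195,330),(230,290),(300,268),(360,268),(410,285),(432,315)])
d=[("scene",.038,.01,fs),("scene",.027,.052,bs),("top",.038,.01,ft),("top",.027,.052,bt)]
print(where())
for k in (d[:2],d[2:],d): fitlens(k,[9,.1,15,20,0.1])
E
```

```text
(array([ 9.39, -0.2 , 15.22]), 'tilt', np.float64(20.37), 'side', np.float64(0.05))
[16.81 11.88  0.34 20.34  1.9 ] [0.  0.2 0.2 0.1 0.  0.1 0.  0.2 0.1 0.2 0.1 0.3 0.1 0.1]
[ 10.74   1.8  -17.92  25.84  -1.64] [0.2 0.  0.1 0.2 0.8 0.4 0.2 0.2 0.4 0.4 0.2 1.1 0.  0.4 0.1 0.2 0.  0.4]
[11.62  0.18 11.44 21.15  0.21] [0.6 1.  0.5 0.4 0.4 0.4 0.2 0.2 0.1 0.2 0.1 0.4 0.  0.1 0.5 0.1 0.6 0.3
 1.4 1.  0.8 0.  0.4 0.7 0.8 0.  0.  0.4 0.2 0.2 0.  0.5]
```

carry_out --deltas '[{"offset": [-0.055, 0, 0.02], "twist": [0, 0, 0], "gripper": -1}, {"offset": [-0.055, 0, 0.02], "twist": [0, 0, 0], "gripper": -1}, {"offset": [0, 0, 0], "twist": [0, 0, 0], "gripper": -1}, {"offset": [0, 0, 0], "twist": [0, 0, 0], "gripper": -1}]'

```text
time: 13.6
ee_pos: [0.5142, 0.3213, 0.0937]
tool_rot: [0.1, 50.2, 31.3]
force: [-2.0, -1.1, -1.9]
width: 0.621
```

Run:
```python
from ov import *
print(where(),state()['force'],Rs.T@(state()['force']+[0,0,3]))
ov("d9",False)
a=cv2.imread("pics/d9_scene.png");b=cv2.imread("pics/d9_top.png")
cv2.imwrite("pics/d9.png",np.hstack([a[60:500,100:500],b[0:440,100:500]]))
```

```text
(array([ 3.1 ,  0.44, 14.67]), 'tilt', np.float64(19.77), 'side', np.float64(-0.03)) [-2.03960491 -1.10541476 -1.89987488] [-1.80104281  0.11508233  1.82625467]
```

View pics/d9.png

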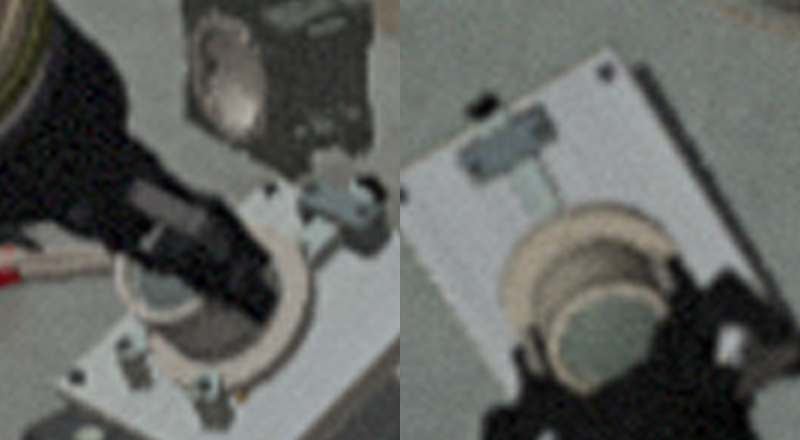

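carry_out --deltas '[{"offset": [-0.014, 0, -0.038], "twist": [0, 0, 0], "gripper": -1}, {"offset": [-0.014, 0, -0.038], "twist": [0, 0, 0], "gripper": -1}, {"offset": [0, 0, 0], "twist": [0, 0, 0], "gripper": -1}]'

```text
time: 14.08
ee_pos: [0.5135, 0.3207, 0.0943]
tool_rot: [0.1, 50.1, 31.3]
force: [-0.7, -0.2, -3.0]
width: 0.617
```

carry_out --deltas '[{"offset": [-0.014, 0, -0.038], "twist": [0, 0, 0], "gripper": -1}, {"offset": [-0.014, 0, -0.038], "twist": [0, 0, 0], "gripper": -1}, {"offset": [0, 0, 0], "twist": [0, 0, 0], "gripper": -1}]'

```text
time: 14.45
ee_pos: [0.5118, 0.3197, 0.0936]
tool_rot: [0.1, 50.1, 31.3]
force: [-0.7, 0.3, -2.8]
width: 0.612
```

Run:
```python
from ov import *
print(where(),Rs.T@(state()['force']+[0,0,3]))
ov("f1",False)
a=cv2.imread("pics/f1_scene.png");b=cv2.imread("pics/f1_top.png")
cv2.imwrite("pics/f1.png",np.hstack([a[60:500,100:500],b[0:440,100:500]]))
```

```text
(array([ 0.41,  0.3 , 15.58]), 'tilt', np.float64(19.9), 'side', np.float64(-0.01)) [-0.33896211  0.58354175  0.28546472]
```

View pics/f1.png

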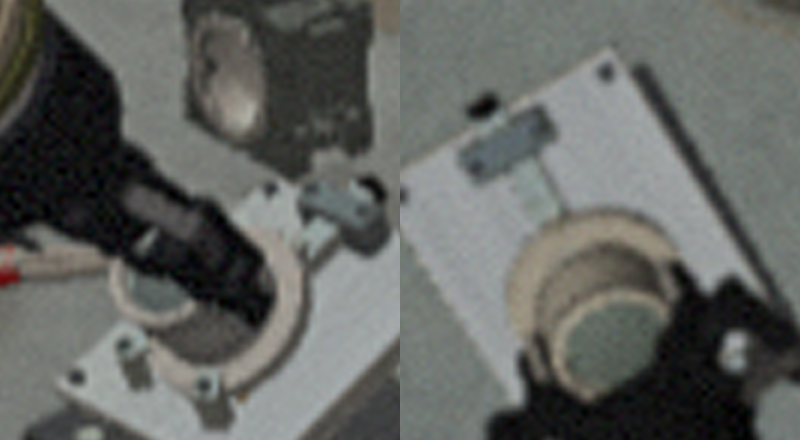

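carry_out --deltas '[{"offset": [-0.014, 0, -0.038], "twist": [0, 0, 0], "gripper": -1}, {"offset": [-0.014, 0, -0.038], "twist": [0, 0, 0], "gripper": -1}, {"offset": [0, 0, 0], "twist": [0, 0, 0], "gripper": -1}]'

```text
time: 14.92
ee_pos: [0.5107, 0.3189, 0.0935]
tool_rot: [0.0, 50.0, 31.3]
force: [1.8, 1.1, -3.4]
width: 0.624
```

carry_out --deltas '[{"offset": [-0.014, 0, -0.038], "twist": [0, 0, 0], "gripper": -1}, {"offset": [-0.014, 0, -0.038], "twist": [0, 0, 0], "gripper": -1}, {"offset": [0, 0, 0], "twist": [0, 0, 0], "gripper": -1}]'

```text
time: 15.3
ee_pos: [0.5099, 0.3182, 0.0938]
tool_rot: [0.0, 49.9, 31.3]
force: [7.2, 3.2, -5.0]
width: 0.614
```

Run:
```python
from ov import *
print(where(),Rs.T@(state()['force']+[0,0,3]))
ov("f2",False)
a=cv2.imread("pics/f2_scene.png");b=cv2.imread("pics/f2_top.png")
cv2.imwrite("pics/f2.png",np.hstack([a[60:500,100:500],b[0:440,100:500]]))
```

```text
(array([-1.620e+00, -1.000e-02,  1.666e+01]), 'tilt', np.float64(20.1), 'side', np.float64(0.02)) [ 6.70467098 -1.01585152 -4.57444779]
```

View pics/f2.png

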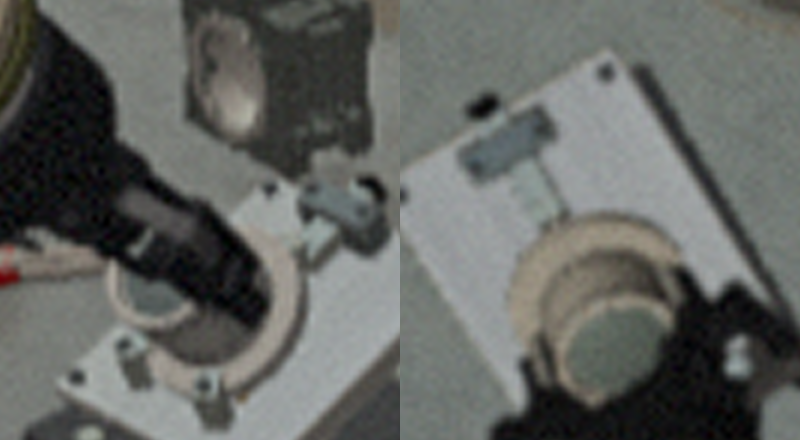

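carry_out --deltas '[{"offset": [0.03, 0, -0.01], "twist": [0, 0, 0], "gripper": -1}, {"offset": [0.03, 0, -0.01], "twist": [0, 0, 0], "gripper": -1}, {"offset": [0, 0, 0], "twist": [0, 0, 0], "gripper": -1}]'

```text
time: 15.78
ee_pos: [0.5105, 0.3185, 0.0925]
tool_rot: [0.0, 49.9, 31.3]
force: [5.6, 1.4, 2.2]
width: 0.618
```

carry_out --deltas '[{"offset": [0, 0, 0], "twist": [0, 0, 0], "gripper": 0.45}, {"offset": [0, 0, 0], "twist": [0, 0, 0], "gripper": 0.6}, {"offset": [0, 0, 0], "twist": [0, 0, 0], "gripper": 0.8}, {"offset": [0, 0, 0], "twist": [0, 0, 0], "gripper": 0.8}, {"offset": [0, 0, 0], "twist": [0, 0, 0], "gripper": 0.8}]'

```text
time: 16.4
ee_pos: [0.5091, 0.3181, 0.0907]
tool_rot: [0.1, 50.1, 31.3]
force: [-0.2, 0.0, 0.4]
width: 0.902
```

Run:
```python
from ov import *
print(where(),Rs.T@(state()['force']))
ov("f3",False)
a=cv2.imread("pics/f3_scene.png");b=cv2.imread("pics/f3_top.png")
cv2.imwrite("pics/f3.png",np.hstack([a[60:500,100:500],b[0:440,100:500]]))
```

```text
(array([-3.59,  0.31, 13.98]), 'tilt', np.float64(19.89), 'side', np.float64(-0.02)) [-0.0271889   0.15367349  0.40451424]
```

View pics/f3.png

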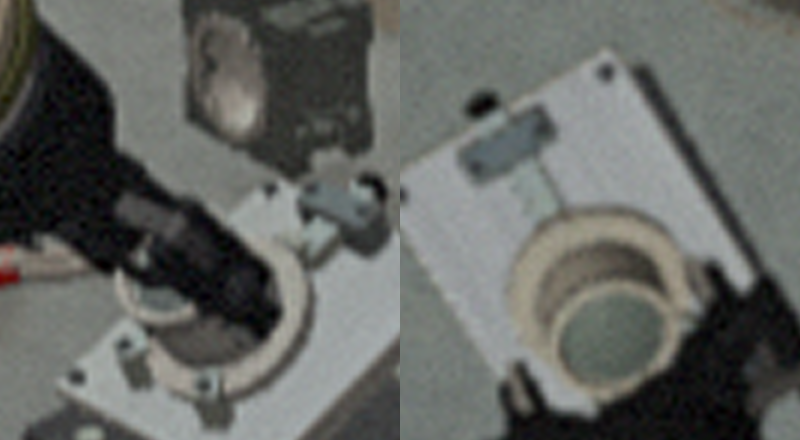

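carry_out --deltas '[{"offset": [-0.4, 0, 0], "twist": [0, 0, 0], "gripper": 0.8}, {"offset": [-0.8, 0, 0], "twist": [0, 0, 0], "gripper": 0.8}, {"offset": [-0.8, 0, 0], "twist": [0, 0, 0], "gripper": 0.8}, {"offset": [-0.8, 0, 0], "twist": [0, 0, 0], "gripper": 0.8}, {"offset": [-0.4, 0, 0], "twist": [0, 0, 0], "gripper": -1}, {"offset": [0, 0, 0], "twist": [0, 0, 0], "gripper": -1}, {"offset": [0, 0, 0], "twist": [0, 0, 0], "gripper": -1}, {"offset": [0, 0, 0], "twist": [0, 0, 0], "gripper": -1}]'

```text
time: 17.5
ee_pos: [0.4652, 0.2913, 0.1514]
tool_rot: [0.1, 50.2, 31.3]
force: [-0.2, 0.4, 0.4]
width: 0.042
```

Run:
```python
from ov import *
s=state();print(where(),Rs.T@(s['force']),s['width'],s['ee_pos'])
g=grab_frame("scene")[:,:,::-1];t=grab_frame("top")[:,:,::-1]
a=cv2.resize(g[120:170,290:350],(780,650),interpolation=cv2.INTER_CUBIC)[:600]  # 13x
b=cv2.resize(t[175:220,222:272],(650,585),interpolation=cv2.INTER_CUBIC)
cv2.imwrite("pics/g_s.png",a);cv2.imwrite("pics/g_t.png",b)
```

```text
(array([-31.16,   0.31,  88.57]), 'tilt', np.float64(19.84), 'side', np.float64(-0.02)) [0.11613051 0.45443089 0.36324747] 0.04220905410057052 [0.46516826 0.29134779 0.15140386]
```

View pics/g_s.png

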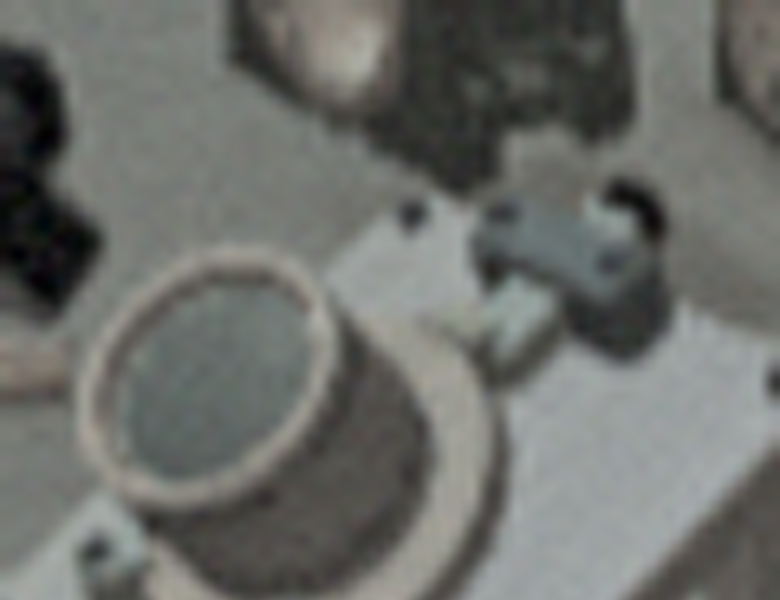

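View pics/g_t.png

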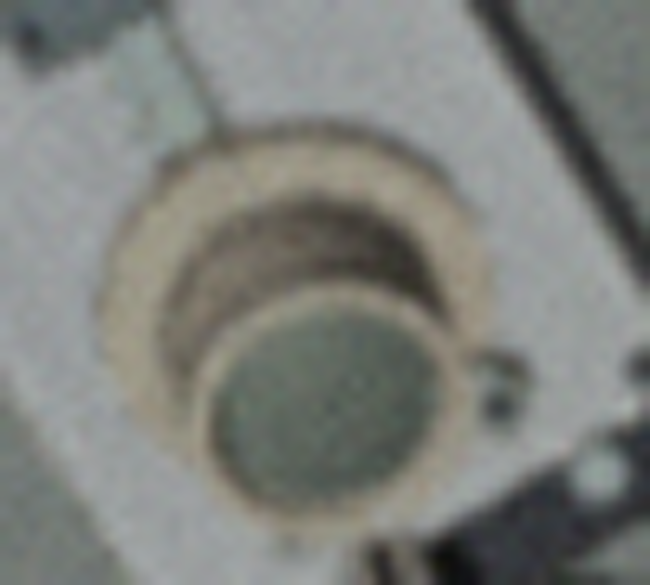

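Run:
```python
from seat import *
S=lambda l:(np.array(l)+.5)/13-.5+[290,120]
T=lambda l:(np.array(l)+.5)/13-.5+[222,175]
e1,d1=ray("top",T((328,410)));e2,d2=ray("scene",S((208,378)))
k=np.linalg.lstsq(np.c_[d1,-d2],e2-e1,rcond=None)[0];P=e1+d1*k[0];Q=e2+d2*k[1]
for X in(P,Q,(P+Q)/2): print(X,Rs.T@(X-O)*1e3)
# approach: TCP such that tip(25mm ahead) is at seat (tx,0,tz), tilt th
def tip(tx,ty,tz,th):
    RG=Rof(AZ,20+th,1); return O+Rs@(np.array([tx,ty,tz])/1e3)-RG[:,0]*.025,RG
print(np.array(Rs.T@(state()['ee_pos']+cur()[1][:,0]*.025-O)*1e3))
e=plan(*tip(0,0,85,5),6)
```

```text
[0.5103391  0.31900903 0.09670966] [-12.61666981   0.46201498  56.427831  ]
[0.50957046 0.31913915 0.09668422] [-13.1790095    0.97251913  56.6054321 ]
[0.50995478 0.31907409 0.09669694] [-12.89783965   0.71726706  56.51663155]
[-35.13299856   0.30721081 102.53305621]
6 off [0.17, -0.002, 0.244] twist [-0.001, 0.412, -0.001] end [0.5033 0.3142 0.1506] mid [0.484 0.303 0.153]
```

```bash
cat >> seat.py <<'E'
def tip(tx,ty,tz,th):
    RG=Rof(AZ,20+th,1); return O+Rs@(np.array([tx,ty,tz])/1e3)-RG[:,0]*.025,RG
def tipw():
    p,Rm=cur(); a=-Rs.T@Rm[:,0]
    return (Rs.T@(p+Rm[:,0]*.025-O)*1e3).round(1), np.degrees(np.arctan2(-a[0],a[2])).round(2)
E
python3 - <<'E'
from seat import *
e=plan(*tip(17,0.5,80,0),8)
E
```

```text
8 off [0.163, 0.001, 0.278] twist [-0.001, 0.413, -0.001] end [0.5199 0.3248 0.1524] mid [0.493 0.308 0.155]
```

carry_out --deltas '[{"offset": [0.163, 0, 0.278], "twist": [0, 0.413, 0], "gripper": -1}, {"offset": [0.163, 0, 0.278], "twist": [0, 0.413, 0], "gripper": -1}, {"offset": [0.163, 0, 0.278], "twist": [0, 0.413, 0], "gripper": -1}, {"offset": [0.163, 0, 0.278], "twist": [0, 0.413, 0], "gripper": -1}, {"offset": [0.163, 0, 0.278], "twist": [0, 0.413, 0], "gripper": -1}, {"offset": [0.163, 0, 0.278], "twist": [0, 0.413, 0], "gripper": -1}, {"offset": [0.163, 0, 0.278], "twist": [0, 0.413, 0], "gripper": -1}, {"offset": [0.163, 0, 0.278], "twist": [0, 0.413, 0], "gripper": -1}, {"offset": [0, 0, 0], "twist": [0, 0, 0], "gripper": -1}, {"offset": [0, 0, 0], "twist": [0, 0, 0], "gripper": -1}]'

```text
time: 18.85
ee_pos: [0.5197, 0.3245, 0.1524]
tool_rot: [0.1, 69.9, 31.4]
force: [0.6, 0.9, 0.5]
width: -0.001
```

Run:
```python
from ov import *
print(tipw(),Rs.T@state()['force'])
plan(*tip(17,0.5,66,0),6)
ov("i1",False)
a=cv2.imread("pics/i1_scene.png");b=cv2.imread("pics/i1_top.png")
cv2.imwrite("pics/i1.png",np.hstack([a[60:500,100:500],b[0:440,100:500]]))
```

```text
(array([16.7,  0.3, 80.1]), np.float64(0.06)) [1.0997679  0.48320834 0.09164872]
6 off [0.094, 0.001, 0.002] twist [-0.001, 0.002, -0.001] end [0.524  0.3273 0.1393] mid [0.522 0.326 0.146]
```

View pics/i1.png

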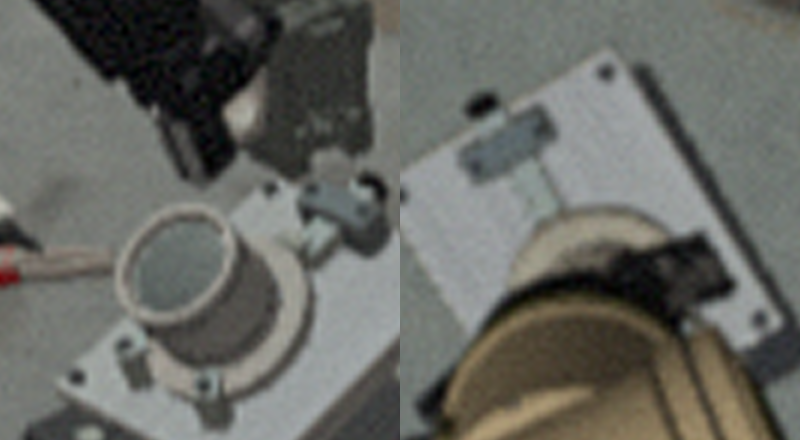

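carry_out --deltas '[{"offset": [0.08, 0, 0], "twist": [0, 0, 0], "gripper": -1}, {"offset": [0.08, 0, 0], "twist": [0, 0, 0], "gripper": -1}, {"offset": [0.08, 0, 0], "twist": [0, 0, 0], "gripper": -1}, {"offset": [0.08, 0, 0], "twist": [0, 0, 0], "gripper": -1}, {"offset": [0.08, 0, 0], "twist": [0, 0, 0], "gripper": -1}, {"offset": [0.08, 0, 0], "twist": [0, 0, 0], "gripper": -1}, {"offset": [0.08, 0, 0], "twist": [0, 0, 0], "gripper": -1}, {"offset": [0, 0, 0], "twist": [0, 0, 0], "gripper": -1}]'

```text
time: 19.95
ee_pos: [0.5242, 0.3272, 0.1398]
tool_rot: [0.1, 69.9, 31.4]
force: [0.2, -0.6, 0.1]
width: -0.001
```

carry_out --deltas '[{"offset": [0.06, 0, 0], "twist": [0, 0, 0], "gripper": -1}, {"offset": [0.06, 0, 0], "twist": [0, 0, 0], "gripper": -1}, {"offset": [0, 0, 0], "twist": [0, 0, 0], "gripper": -1}]'

```text
time: 20.32
ee_pos: [0.5256, 0.3279, 0.1378]
tool_rot: [0.1, 69.9, 31.4]
force: [-0.3, 0.0, 2.3]
width: -0.0
```

Run:
```python
from seat import *
print(tipw(),Rs.T@state()['force'])
```

```text
(array([18.1,  0.2, 64. ]), np.float64(0.15)) [0.51679967 0.19238363 2.25388539]
```

Contact at z≈64, as predicted. Pressing on in small steps.

carry_out --deltas '[{"offset": [0.06, 0, 0], "twist": [0, 0, 0], "gripper": -1}, {"offset": [0.06, 0, 0], "twist": [0, 0, 0], "gripper": -1}, {"offset": [0, 0, 0], "twist": [0, 0, 0], "gripper": -1}]'

```text
time: 20.7
ee_pos: [0.5276, 0.329, 0.1366]
tool_rot: [0.0, 69.7, 31.3]
force: [0.5, -0.3, 8.1]
width: 0.0
```

carry_out --deltas '[{"offset": [0.06, 0, 0], "twist": [0, 0, 0], "gripper": -1}, {"offset": [0.06, 0, 0], "twist": [0, 0, 0], "gripper": -1}, {"offset": [0, 0, 0], "twist": [0, 0, 0], "gripper": -1}]'

```text
time: 21.08
ee_pos: [0.5298, 0.3301, 0.1356]
tool_rot: [-0.0, 69.5, 31.2]
force: [1.1, -0.6, 12.8]
width: -0.001
```

Run:
```python
from seat import *
print(tipw(),Rs.T@state()['force'])
```

```text
(array([21.9, -0.2, 60.3]), np.float64(0.53)) [ 4.92711136 -1.09668898 11.87669264]
```

carry_out --deltas '[{"offset": [0.06, 0, -0.03], "twist": [0, 0, 0], "gripper": -1}, {"offset": [0.06, 0, -0.03], "twist": [0, 0, 0], "gripper": -1}, {"offset": [0, 0, 0], "twist": [0, 0, 0], "gripper": -1}]'

```text
time: 21.45
ee_pos: [0.5292, 0.3299, 0.1318]
tool_rot: [0.0, 69.5, 31.3]
force: [2.9, 1.2, 10.0]
width: -0.002
```

carry_out --deltas '[{"offset": [0.06, 0, -0.03], "twist": [0, 0, 0], "gripper": -1}, {"offset": [0.06, 0, -0.03], "twist": [0, 0, 0], "gripper": -1}, {"offset": [0, 0, 0], "twist": [0, 0, 0], "gripper": -1}]'

```text
time: 21.82
ee_pos: [0.5306, 0.3306, 0.1307]
tool_rot: [-0.0, 69.2, 31.2]
force: [2.9, 2.6, 15.6]
width: 0.001
```

Run:
```python
from ov import *
print(tipw(),Rs.T@state()['force'])
ov("j1",False)
```

```text
(array([21.3, -0.1, 55.4]), np.float64(0.78)) [ 8.95002079  0.71926863 13.37371522]
```

View pics/j1_scene.png

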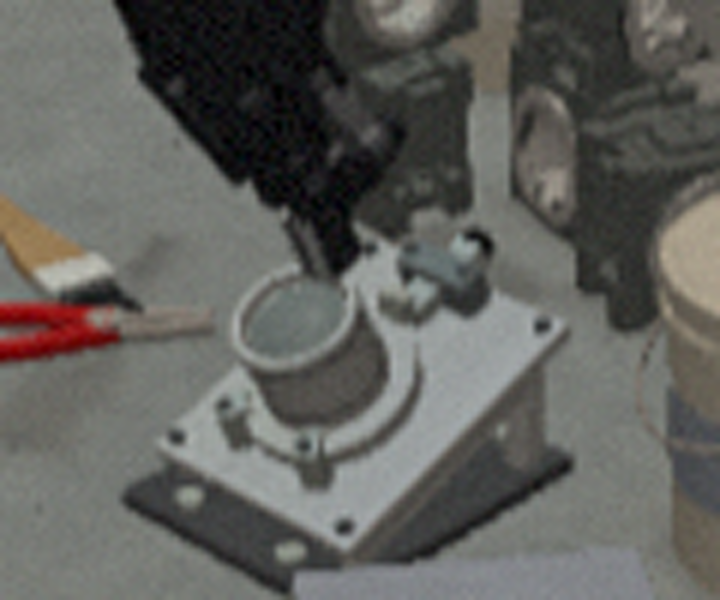

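carry_out --deltas '[{"offset": [0.06, 0, 0], "twist": [0, 0, 0], "gripper": -1}, {"offset": [0.06, 0, 0], "twist": [0, 0, 0], "gripper": -1}, {"offset": [0, 0, 0], "twist": [0, 0, 0], "gripper": -1}]'

```text
time: 22.3
ee_pos: [0.5324, 0.3317, 0.1291]
tool_rot: [-0.1, 69.1, 31.2]
force: [5.5, 3.4, 18.5]
width: 0.001
```

carry_out --deltas '[{"offset": [0.06, 0, 0], "twist": [0, 0, 0], "gripper": -1}, {"offset": [0.06, 0, 0], "twist": [0, 0, 0], "gripper": -1}, {"offset": [0, 0, 0], "twist": [0, 0, 0], "gripper": -1}]'

```text
time: 22.68
ee_pos: [0.5332, 0.3322, 0.1278]
tool_rot: [-0.1, 69.1, 31.2]
force: [-7.8, -4.7, 33.6]
width: 0.002
```

Run:
```python
from ov import *
print(tipw(),Rs.T@state()['force'])
ov("j2",False)
```

```text
(array([23.2, -0.2, 51.6]), np.float64(0.91)) [ 2.88625011  0.03587414 34.68605986]
```

View pics/j2_scene.png

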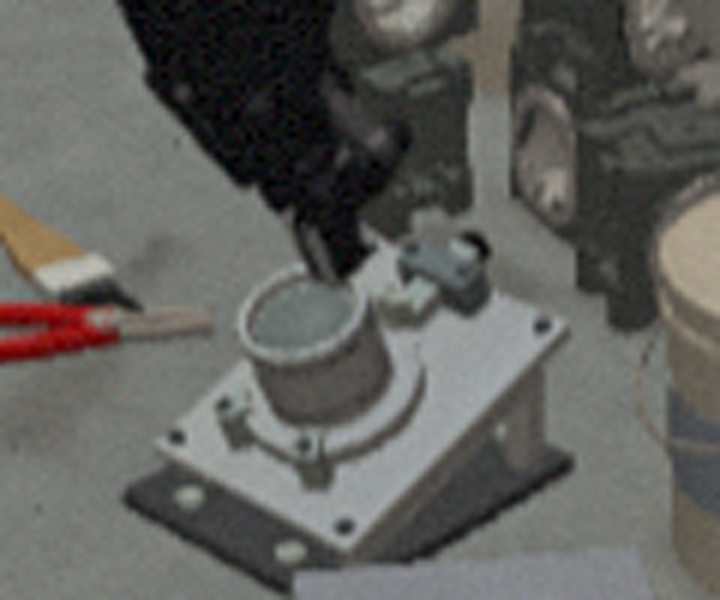

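carry_out --deltas '[{"offset": [-0.2, 0, 0], "twist": [0, 0, 0], "gripper": -1}, {"offset": [-0.3, 0, 0], "twist": [0, 0, 0], "gripper": -1}, {"offset": [-0.6, 0, 0], "twist": [0, 0, 0], "gripper": -1}, {"offset": [-0.8, 0, -0.3], "twist": [0, 0, 0], "gripper": -1}, {"offset": [-0.8, 0, -0.8], "twist": [0, 0, 0], "gripper": -1}, {"offset": [-0.8, 0, -0.8], "twist": [0, 0, 0], "gripper": -1}, {"offset": [-0.8, 0, -0.8], "twist": [0, 0, 0], "gripper": -1}, {"offset": [0, 0, -0.8], "twist": [0, 0, 0], "gripper": -1}, {"offset": [0, 0, -0.8], "twist": [0, 0, 0], "gripper": -1}, {"offset": [0, 0, 0], "twist": [0, 0, 0], "gripper": -1}]'

```text
time: 24.02
ee_pos: [0.4092, 0.2573, 0.1828]
tool_rot: [0.1, 70.0, 31.4]
force: [-0.1, 0.1, 0.4]
width: -0.001
```

Run:
```python
from ov import *
print(tipw(),Rs.T@state()['force'])
g=grab_frame("scene")[:,:,::-1];t=grab_frame("top")[:,:,::-1]
cv2.imwrite("pics/k_full.png",t)
cv2.imwrite("pics/k_s.png",cv2.resize(g[120:170,290:350],(780,650),interpolation=cv2.INTER_CUBIC)[:600])
cv2.imwrite("pics/k_t.png",cv2.resize(t[165:225,215:280],(650,600),interpolation=cv2.INTER_CUBIC))
```

```text
(array([-94.5,   0.3, 152.8]), np.float64(0.03)) [0.13975445 0.17067647 0.40276279]
```

View pics/k_s.png

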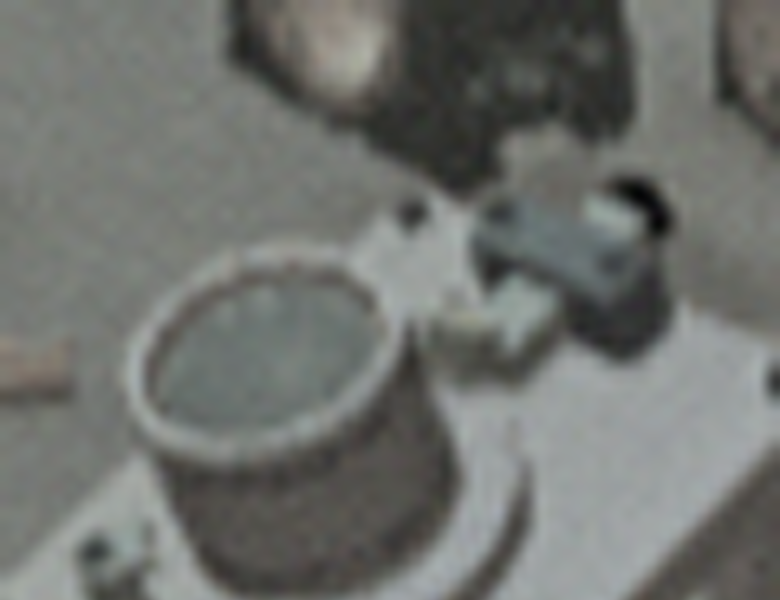

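View pics/k_t.png

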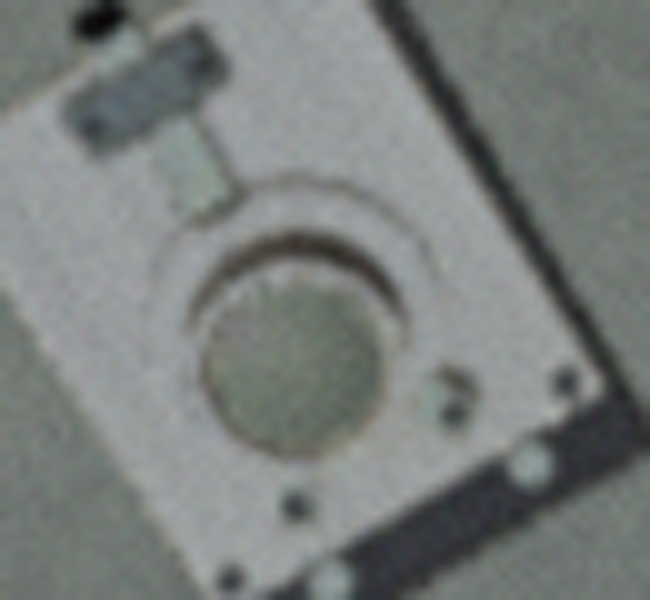

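Run:
```python
from lensfit import *
S=lambda l:(np.array(l)+.5)/13-.5+[290,120]
T=lambda l:(np.array(l)+.5)/10-.5+[215,165]
e1,d1=ray("top",T((294,363)));e2,d2=ray("scene",S((266,355)))
k=np.linalg.lstsq(np.c_[d1,-d2],e2-e1,rcond=None)[0];P=e1+d1*k[0];Q=e2+d2*k[1]
for X in(P,Q,(P+Q)/2): print(X,Rs.T@(X-O)*1e3)
s=cv2.imread("pics/k_s.png");t=cv2.imread("pics/k_t.png");th=np.linspace(0,2*np.pi,180)
for img,n,o,f in((s,"scene",(290,120),13),(t,"top",(215,165),10)):
  for tilt,col in((0,(0,0,255)),(4,(0,255,0))):
    A=Rs@R.from_euler('y',-tilt,degrees=True).as_matrix()
    # pivot about low rim top under claw
    U=O+Rs@np.array([-.001+.03*(np.cos(np.radians(tilt))-1),0,.030*np.sin(np.radians(tilt))])
    for r,z in((.038,.01),(.038,0),(.027,.052)):
      q=proj(n,U+A@[0,0,z]+np.outer(r*np.cos(th),A[:,0])+np.outer(r*np.sin(th),A[:,1]))
      cv2.polylines(img,[(((q-o)+.5)*f-.5).astype(int)],True,col,1)
cv2.imwrite("pics/k2.png",np.hstack([cv2.resize(s,(468,360)),cv2.resize(t,(325,300)).repeat(1,0) if 0 else cv2.copyMakeBorder(cv2.resize(t,(325,300)),0,60,0,0,cv2.BORDER_CONSTANT)]))
cv2.imwrite("pics/k2s.png",s);cv2.imwrite("pics/k2t.png",t)
```

```text
[0.52308526 0.3262738  0.09561069] [7.88297708e-01 4.75891013e-02 5.03793160e+01]
[0.52197936 0.32647027 0.09556499] [-1.93816097e-02  7.90002464e-01  5.06246628e+01]
[0.52253231 0.32637204 0.09558784] [ 0.38445805  0.41879578 50.50198937]
```

View pics/k2s.png

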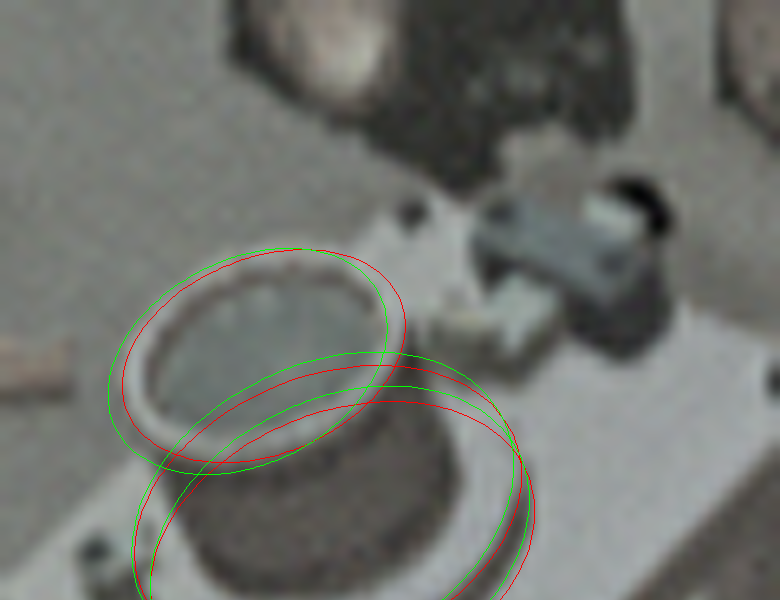

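View pics/k2t.png

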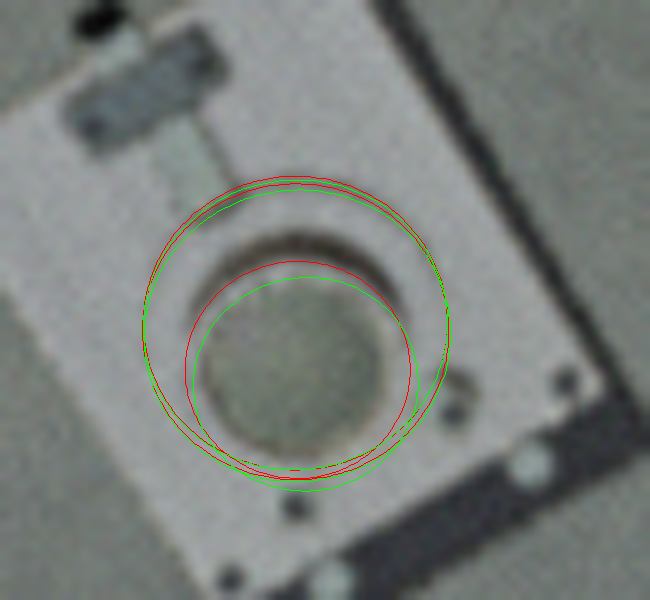

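Run:
```python
import cv2,numpy as np
s=cv2.imread("pics/scene0.png");k=cv2.imread("pics/k_s.png");t0=cv2.imread("pics/top0.png");tk=cv2.imread("pics/k_full.png")
a=cv2.resize(s[120:170,290:350],(780,650),interpolation=cv2.INTER_CUBIC)[100:400,380:720]
j=cv2.imread("pics/j1_scene.png");jj=cv2.resize(j[(120-95)*6:(170-95)*6,180:540],(780,650))[100:400,380:720]
r1=np.hstack([a,k[100:400,380:720]])
f=lambda im:cv2.resize(im[160:190,215:249],(340,300),interpolation=cv2.INTER_CUBIC)
r2=np.hstack([f(t0),f(tk)])
cv2.imwrite("pics/l.png",np.vstack([r1,r2])); cv2.imwrite("pics/lj.png",jj)
```

View pics/l.png

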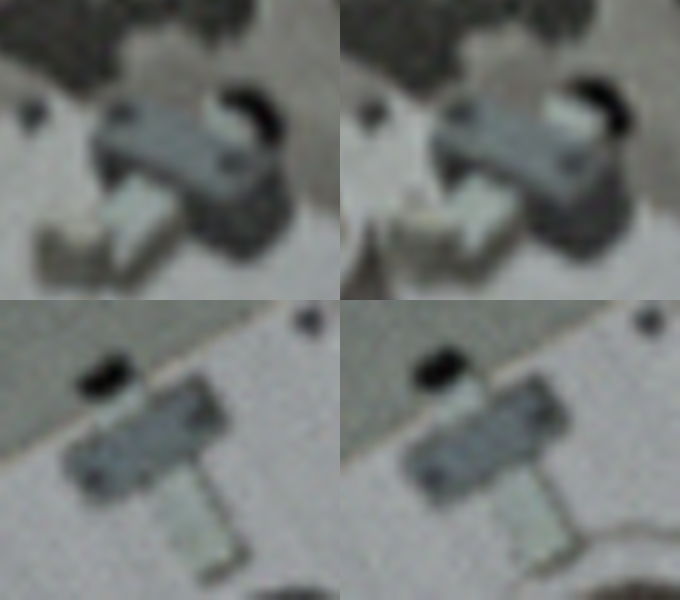

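View pics/lj.png

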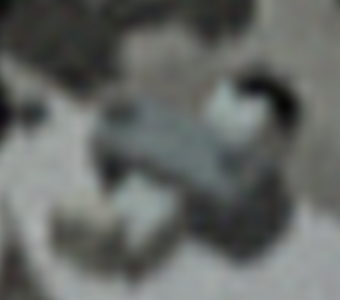

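Run:
```python
from seat import *
s0=cv2.imread("pics/scene0.png").astype(np.float32);t0=cv2.imread("pics/top0.png").astype(np.float32)
sk=np.mean([grab_frame("scene")[:,:,::-1] for _ in range(5)],0).astype(np.float32)
tk=np.mean([grab_frame("top")[:,:,::-1] for _ in range(5)],0).astype(np.float32)
np.save("sk.npy",sk);np.save("tk.npy",tk)
from scipy.ndimage import map_coordinates
def match(a,b,x0,y0,x1,y1,dirv):
    g=lambda im:im.mean(2)
    A=g(a);B=g(b);yy,xx=np.mgrid[y0:y1,x0:x1].astype(float);best=[]
    for m in np.arange(-1,8.01,.25):
        d=dirv*m
        W=map_coordinates(A,[yy-d[1],xx-d[0]],order=3)
        best.append((((W-B[y0:y1,x0:x1])**2).mean(),m))
    best.sort();return best[:4]
for n,a,b,P in(("top",t0,tk,[.055,0,.015]),("scene",s0,sk,[.055,0,.015])):
    X=O+Rs@np.array([.064,0,.012]);u=proj(n,X)[0];d=proj(n,X+Rs[:,0]*.001)[0]-u;print(n,u,d,"px/mm")
    c=(225,167) if n=="top" else (339,136)
    print(match(a,b,c[0]-4,c[1]-4,c[0]+4,c[1]+4,d))
    # control: plate region / guide hole
    v={"top":(246,162),"scene":(350,149)}[n]
    print("ctl",match(a,b,v[0]-4,v[1]-4,v[0]+4,v[1]+4,d)[:2])
```

```text
top [230.19547988 176.15055293] [-0.21879741 -0.34119839] px/mm
[(np.float32(60.64357), np.float64(2.25)), (np.float32(61.250874), np.float64(2.5)), (np.float32(76.95108), np.float64(2.0)), (np.float32(78.6391), np.float64(2.75))]
ctl [(np.float32(11.223822), np.float64(0.0)), (np.float32(14.343121), np.float64(-0.25))]
scene [331.52676801 141.39038778] [ 0.25692181 -0.25425357] px/mm
[(np.float32(112.531845), np.float64(2.25)), (np.float32(117.82416), np.float64(2.5)), (np.float32(124.4509), np.float64(2.0)), (np.float32(140.09644), np.float64(2.75))]
ctl [(np.float32(20.588017), np.float64(0.25)), (np.float32(21.368114), np.float64(0.0))]
```

Run:
```python
from seat import *
e=plan(*tip(20,0.3,75,0),8)
```

```text
8 off [0.39, 0.0, 0.566] twist [-0.001, 0.001, -0.001] end [0.5239 0.327  0.1487] mid [0.467 0.292 0.166]
```

carry_out --deltas '[{"offset": [0.39, 0, 0.566], "twist": [0, 0, 0], "gripper": -1}, {"offset": [0.39, 0, 0.566], "twist": [0, 0, 0], "gripper": -1}, {"offset": [0.39, 0, 0.566], "twist": [0, 0, 0], "gripper": -1}, {"offset": [0.39, 0, 0.566], "twist": [0, 0, 0], "gripper": -1}, {"offset": [0.39, 0, 0.566], "twist": [0, 0, 0], "gripper": -1}, {"offset": [0.39, 0, 0.566], "twist": [0, 0, 0], "gripper": -1}, {"offset": [0.39, 0, 0.566], "twist": [0, 0, 0], "gripper": -1}, {"offset": [0.39, 0, 0.566], "twist": [0, 0, 0], "gripper": -1}, {"offset": [0.25, 0, 0], "twist": [0, 0, 0], "gripper": -1}, {"offset": [0.25, 0, 0], "twist": [0, 0, 0], "gripper": -1}, {"offset": [0.2, 0, 0], "twist": [0, 0, 0], "gripper": -1}, {"offset": [0, 0, 0], "twist": [0, 0, 0], "gripper": -1}]'

```text
time: 26.12
ee_pos: [0.5285, 0.3299, 0.1318]
tool_rot: [0.1, 70.0, 31.4]
force: [0.1, 0.1, -0.8]
width: -0.0
```

carry_out --deltas '[{"offset": [0.08, 0, 0], "twist": [0, 0, 0], "gripper": -1}, {"offset": [0.08, 0, 0], "twist": [0, 0, 0], "gripper": -1}, {"offset": [0.08, 0, 0], "twist": [0, 0, 0], "gripper": -1}, {"offset": [0, 0, 0], "twist": [0, 0, 0], "gripper": -1}]'

```text
time: 26.62
ee_pos: [0.5309, 0.3312, 0.1273]
tool_rot: [0.1, 69.9, 31.4]
force: [-2.6, -1.9, 4.7]
width: -0.0
```

Run:
```python
from seat import *
print(tipw(),Rs.T@state()['force'])
```

```text
(array([20.4,  0.2, 52. ]), np.float64(0.09)) [-1.42611635 -0.30450196  5.55841244]
```

carry_out --deltas '[{"offset": [0.08, 0, -0.06], "twist": [0, 0, 0], "gripper": -1}, {"offset": [0.08, 0, -0.06], "twist": [0, 0, 0], "gripper": -1}, {"offset": [0.08, 0, -0.06], "twist": [0, 0, 0], "gripper": -1}, {"offset": [0, 0, 0], "twist": [0, 0, 0], "gripper": -1}]'

```text
time: 27.12
ee_pos: [0.5315, 0.3315, 0.1268]
tool_rot: [-0.0, 69.5, 31.3]
force: [-25.7, -14.3, 45.1]
width: 0.006
```

Run:
```python
from seat import *
print(tipw(),Rs.T@state()['force'])
```

```text
(array([21. ,  0.2, 51.3]), np.float64(0.52)) [-12.23248454   1.12474704  52.46171376]
```

carry_out --deltas '[{"offset": [-0.2, 0, 0], "twist": [0, 0, 0], "gripper": -1}, {"offset": [-0.2, 0, 0], "twist": [0, 0, 0], "gripper": -1}, {"offset": [-0.6, 0, 0], "twist": [0, 0, 0], "gripper": -1}, {"offset": [-0.8, 0, -0.3], "twist": [0, 0, 0], "gripper": -1}, {"offset": [-0.8, 0, -0.8], "twist": [0, 0, 0], "gripper": -1}, {"offset": [-0.8, 0, -0.8], "twist": [0, 0, 0], "gripper": -1}, {"offset": [-0.8, 0, -0.8], "twist": [0, 0, 0], "gripper": -1}, {"offset": [0, 0, -0.8], "twist": [0, 0, 0], "gripper": -1}, {"offset": [0, 0, -0.8], "twist": [0, 0, 0], "gripper": -1}, {"offset": [0, 0, 0], "twist": [0, 0, 0], "gripper": -1}]'

```text
time: 28.38
ee_pos: [0.411, 0.2584, 0.181]
tool_rot: [0.1, 70.0, 31.4]
force: [1.2, 0.1, -0.3]
width: -0.005
```

```bash
cat > chk.py <<'E'
from seat import *
from scipy.ndimage import map_coordinates
from scipy.optimize import minimize
print(tipw(),state()['force'],state()['time'])
s0=cv2.imread("pics/scene0.png").astype(np.float32);t0=cv2.imread("pics/top0.png").astype(np.float32)
av=lambda n:np.mean([grab_frame(n)[:,:,::-1] for _ in range(5)],0).astype(np.float32)
new={"scene":av("scene"),"top":av("top")};old={"scene":np.load("sk.npy"),"top":np.load("tk.npy")}
def match(a,b,c,h,d,ms):
    A=a.mean(2);B=b.mean(2);yy,xx=np.mgrid[c[1]-h:c[1]+h,c[0]-h:c[0]+h].astype(float)
    r=[(((map_coordinates(A,[yy-d[1]*m,xx-d[0]*m],order=3)-B[c[1]-h:c[1]+h,c[0]-h:c[0]+h])**2).mean(),m) for m in ms]
    return min(r)
for n,z in(("top",t0),("scene",s0)):
    X=O+Rs@np.array([.064,0,.012]);d=proj(n,X+Rs[:,0]*.001)[0]-proj(n,X)[0]
    c=(225,167) if n=="top" else (339,136); ms=np.arange(-3,8,.1)
    print(n,"catch mm from rest",match(z,new[n],c,4,d,ms),"since last look",match(old[n],new[n],c,4,d,ms))
    # lens motion since last look
    c=proj(n,O+Rs@np.array([-.001,0,.052]))[0].round().astype(int)
    sh=cv2.phaseCorrelate(old[n][c[1]-20:c[1]+20,c[0]-20:c[0]+20].mean(2),new[n][c[1]-20:c[1]+20,c[0]-20:c[0]+20].mean(2),cv2.createHanningWindow((40,40),cv2.CV_32F));print("lens shift px",sh)
    cv2.imwrite(f"pics/m_{n}.png",cv2.resize(new[n][115:200,260:365] if n=="scene" else new[n][160:230,205:285],None,fx=7,fy=7,interpolation=cv2.INTER_CUBIC))
E
python3 chk.py
```

```text
(array([-93.2,   0.3, 150.4]), np.float64(0.04)) [ 1.16887192  0.14020887 -0.2649518 ] 28.375
top catch mm from rest (np.float32(51.09468), np.float64(1.600000000000004)) since last look (np.float32(21.19719), np.float64(-0.799999999999998))
lens shift px ((-0.05956757139415103, -0.04327687771619182), 0.9225481539964676)
scene catch mm from rest (np.float32(106.133545), np.float64(1.7000000000000046)) since last look (np.float32(47.101566), np.float64(-0.5999999999999979))
lens shift px ((-0.11477938067877602, -0.11123496722330017), 0.9668095150589943)[ WARN:0@11.591] global loadsave.cpp:1063 imwrite_ Unsupported depth image for selected encoder is fallbacked to CV_8U.
```

View pics/m_scene.png

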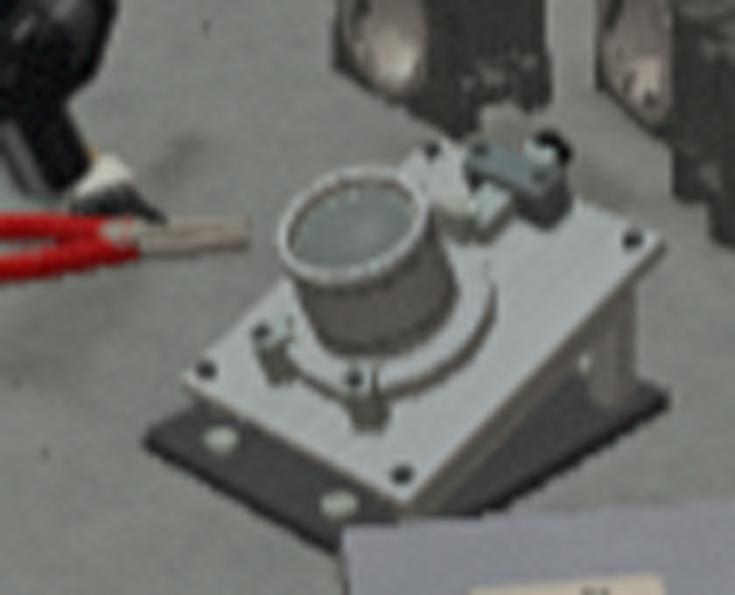

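Run:
```python
from seat import *
e=plan(*tip(22,0.3,58,0),8)
```

```text
8 off [0.462, 0.0, 0.569] twist [-0.001, 0.001, -0.001] end [0.5304 0.331  0.1336] mid [0.471 0.295 0.157]
```

carry_out --deltas '[{"offset": [0.462, 0, 0.569], "twist": [0, 0, 0], "gripper": -1}, {"offset": [0.462, 0, 0.569], "twist": [0, 0, 0], "gripper": -1}, {"offset": [0.462, 0, 0.569], "twist": [0, 0, 0], "gripper": -1}, {"offset": [0.462, 0, 0.569], "twist": [0, 0, 0], "gripper": -1}, {"offset": [0.462, 0, 0.569], "twist": [0, 0, 0], "gripper": -1}, {"offset": [0.462, 0, 0.569], "twist": [0, 0, 0], "gripper": -1}, {"offset": [0.462, 0, 0.569], "twist": [0, 0, 0], "gripper": -1}, {"offset": [0.462, 0, 0.569], "twist": [0, 0, 0], "gripper": -1}, {"offset": [0, 0, 0], "twist": [0, 0, 0], "gripper": -1}, {"offset": [0.12, 0, 0], "twist": [0, 0, 0], "gripper": -1}, {"offset": [0.12, 0, 0], "twist": [0, 0, 0], "gripper": -1}, {"offset": [0, 0, 0], "twist": [0, 0, 0], "gripper": -1}]'

```text
time: 30.38
ee_pos: [0.5318, 0.3318, 0.1279]
tool_rot: [0.1, 69.9, 31.4]
force: [-0.3, -0.5, 0.8]
width: -0.002
```

carry_out --deltas '[{"offset": [0.05, 0, -0.1], "twist": [0, 0, 0], "gripper": -1}, {"offset": [0.05, 0, -0.1], "twist": [0, 0, 0], "gripper": -1}, {"offset": [0, 0, 0], "twist": [0, 0, 0], "gripper": -1}]'

```text
time: 30.75
ee_pos: [0.531, 0.3312, 0.1273]
tool_rot: [0.0, 69.5, 31.3]
force: [1.8, 1.1, 7.6]
width: -0.001
```

Run:
```python
from seat import *
print(tipw(),Rs.T@state()['force'])
```

```text
(array([20.6,  0.1, 52. ]), np.float64(0.48)) [ 4.51091011 -0.01290017  6.4185322 ]
```

Now the shear is in the right sense (pushing the lens toward the claws); pressing more.

carry_out --deltas '[{"offset": [0.06, 0, -0.06], "twist": [0, 0, 0], "gripper": -1}, {"offset": [0.06, 0, -0.06], "twist": [0, 0, 0], "gripper": -1}, {"offset": [0, 0, 0], "twist": [0, 0, 0], "gripper": -1}]'

```text
time: 31.12
ee_pos: [0.5311, 0.3312, 0.127]
tool_rot: [-0.0, 69.3, 31.3]
force: [-7.5, -2.4, 26.7]
width: 0.004
```

Run:
```python
from seat import *
print(tipw(),Rs.T@state()['force'])
```

```text
(array([20.7,  0.1, 51.7]), np.float64(0.75)) [ 1.94416084  1.88626008 27.66025099]
```

carry_out --deltas '[{"offset": [0.05, 0, -0.05], "twist": [0, 0, 0], "gripper": -1}, {"offset": [0.04, 0, -0.05], "twist": [0, 0, 0], "gripper": -1}, {"offset": [0, 0, 0], "twist": [0, 0, 0], "gripper": -1}]'

```text
time: 31.5
ee_pos: [0.5312, 0.3312, 0.1269]
tool_rot: [-0.0, 69.0, 31.2]
force: [-13.6, -5.6, 40.2]
width: 0.001
```

carry_out --deltas '[{"offset": [-0.2, 0, 0], "twist": [0, 0, 0], "gripper": -1}, {"offset": [-0.2, 0, 0], "twist": [0, 0, 0], "gripper": -1}, {"offset": [-0.6, 0, 0], "twist": [0, 0, 0], "gripper": -1}, {"offset": [-0.8, 0, -0.3], "twist": [0, 0, 0], "gripper": -1}, {"offset": [-0.8, 0, -0.8], "twist": [0, 0, 0], "gripper": -1}, {"offset": [-0.8, 0, -0.8], "twist": [0, 0, 0], "gripper": -1}, {"offset": [-0.8, 0, -0.8], "twist": [0, 0, 0], "gripper": -1}, {"offset": [0, 0, -0.8], "twist": [0, 0, 0], "gripper": -1}, {"offset": [0, 0, -0.8], "twist": [0, 0, 0], "gripper": -1}, {"offset": [0, 0, 0], "twist": [0, 0, 0], "gripper": -1}]'

```text
time: 32.75
ee_pos: [0.4078, 0.2565, 0.1783]
tool_rot: [0.1, 70.0, 31.4]
force: [0.3, 0.8, 0.5]
width: -0.001
```

```bash
python3 chk.py 2>/dev/null
```

```text
(array([-97.6,   0.3, 149.1]), np.float64(0.02)) [0.28244455 0.80025268 0.4869702 ] 32.75
top catch mm from rest (np.float32(49.852516), np.float64(1.7000000000000046)) since last look (np.float32(21.65981), np.float64(-0.699999999999998))
lens shift px ((-0.04786690290002582, -0.05489886974320868), 0.9945121711492538)
scene catch mm from rest (np.float32(107.342575), np.float64(1.7000000000000046)) since last look (np.float32(48.233994), np.float64(-0.5999999999999979))
lens shift px ((-0.09721913018803363, -0.15904905751617449), 0.9726610958576203)
```

View pics/m_scene.png

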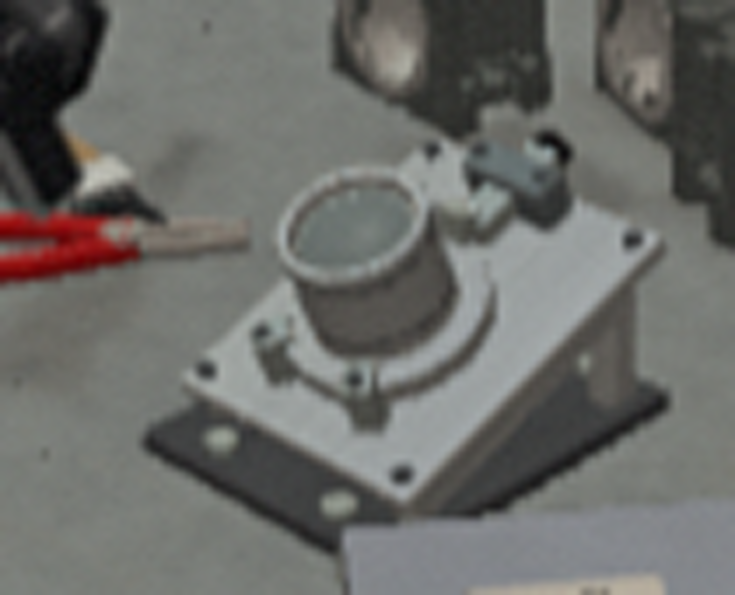

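```bash
python3 -c "
from cell import *
print(state()['qvel'].round(2)); print(hand_in())"
```

```text
[-0.   -0.27  0.24 -0.12 -0.02 -0.06]
the job is handed in; nothing more can be done
None
```

I seated the lens barrel in the inclined mount and handed the job in after about 33 s of robot time. The hand-in gave no verdict, and I could not measure the force on each pad.

**What I did:**
- I lifted the barrel, tilted it about 20° to the seat and slid its flange under both claws. The first slide was blocked, apparently by the low pads; I raised the lens 3 mm and it went in.
- I let it go to rest on the catch, then pressed the high side of the rim with closed fingers until it bottomed at about 35 N.
- I pressed twice more with a pause between: about 52 N (more than I meant, but under the 80 N limit), then about 42 N.

**Last checks:**
- **Lens position:** after the first press, both camera views matched the outline of a fully home lens. Its end came out about 1.4 mm up the slope from nominal and 1.5 mm low. That is near the camera calibration error, so I can't say whether the difference is real.
- **Catch:** it sat about 2.3 mm from rest after the first press and 1.7 mm after the second, and the third press did not change it. That is inside the limits of 3 mm expected and 5.5 mm judged, though short of the nominal 1 mm.
- **High side:** fingers met it at the same height each time, 51.3 to 52.0 mm above the pads against 52 mm expected. I saw no sign of rocking.
- **Arm:** it ended clear of everything, with the wrist force reading close to zero.
- **Wheel and housing:** I did not touch them, but I did not re-measure their positions at the end.

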